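# Put the wax-sealing templates and spatula away

### The job

Clear the stamping mat: lift the wax spatula off the template it lies on and lay it level across its raised steel rest, handle in the wide notch and blade in the narrow one, and slide each flat metal window template along the bench into the black holder of its own width, under the side lips, until it is fully home against the back. Keep the templates flat on the bench at all times, never lifting or tipping them, and do not shift or knock over the stamp, tin, jar or wax block standing around.

Things in the scene. Friction and masses are not known exactly. Their poses are not given: they have to be found in the camera images.
- wide_template: wide aluminium stencil plate, a flat rectangular frame 120 (its x) x 104 (its y) x 8 mm thick with a central see-through window 44 (x) x 56 (y) mm that fingers can enter; 180 g; lies flat; origin at the centre of its underside; either end may go in first
- narrow_template: narrow aluminium stencil plate, a flat rectangular frame 100 (its x) x 80 (its y) x 8 mm thick with a central see-through window 44 (x) x 48 (y) mm that fingers can enter; 110 g; lies flat; origin at the centre of its underside; either end may go in first
- wide_holder: fixed black slide-in bay for the wide template, no raised floor, left of the mat. Mouth at its -x end, back stop face at x = +60 mm; origin on the bench at the home template's centre. Side walls y = +-55 mm (inner), x = -60 to +60, 17 mm high, 6 thick; lips overhang 7 mm inwards, 13 to 17 mm up. Lead-in walls 22 mm long flare 11 mm each side
- narrow_holder: fixed black slide-in bay for the narrow template, no raised floor, right of the mat. Mouth at its -x end, back stop face at x = +50 mm; origin on the bench at the home template's centre. Side walls y = +-43 mm (inner), x = -50 to +50, 17 mm high, 6 thick; lips overhang 7 mm inwards, 13 to 17 mm up. Lead-in walls 22 mm long flare 11 mm each side
- spatula: wax spatula lying on the wide template: wooden handle 100 x 22 x 16 mm high (from x = -90 to +10 mm), then a steel blade 80 x 12 x 4 mm (x = +10 to +90). Origin on its flat underside at mid length; x points to the blade tip, z up; centre of mass near x = -20 mm; 70 g
- spatula_tip (a point): tip of the spatula's blade, 90 mm along its x
- rest: fixed steel rest at the near left or right corner: base 150 x 56 x 6 mm and two ribs 8 mm thick across its x: a wide notch (32 mm, for the handle) at x = -70 mm, a narrow one (19 mm, for the blade) at x = +50; notch floors 35 mm above the bench, horns 12 mm higher. Origin on the bench; the home spatula's origin is 35 mm straight above it, x along its x
- pan: fixed steel pan of stamps, 85 x 130 x 50 mm high, handles up to 67 mm; origin at the centre of its underside; stands at the near corner where the rest does not
- stamp: brass seal stamp standing upright, 27 mm across, 60 mm high, bystander; origin at its foot
- tin: small steel tin, 40 mm across, 35 mm high, bystander; origin at the centre of its underside
- jar: small amber glass jar, 38 mm across, 50 mm high, bystander; origin at the centre of its underside
- wax_block: block of wax 34 x 26 x 22 mm high, bystander; origin at the centre of its underside

How it is judged (in metres and radians):
At the end, for the whole second after the job is handed in: Each template lies flat and still in its own holder, centre within 5 mm and axis within 5 degrees of home. The spatula lies still and level in both notches, blade in the narrow one, within 18 mm along, 7 mm across, 4 mm in height and 7 degrees of home (x of wide_template in the frame of wide_holder between -0.005 and 0.005 m and y of wide_template in the frame of wide_holder between -0.005 and 0.005 m and angle between the x axis of wide_template and the x axis of wide_holder, either way round below 0.09 rad and height (world z) of each of wide_template, narrow_template below 0.004 m and angle between each of wide_template, narrow_template's own z axis and vertical below 0.05 rad and linear speed of each of wide_template, narrow_template, spatula below 0.01 m/s and x of narrow_template in the frame of narrow_holder between -0.005 and 0.005 m and y of narrow_template in the frame of narrow_holder between -0.005 and 0.005 m and angle between the x axis of narrow_template and the x axis of narrow_holder, either way round below 0.09 rad and x of spatula in the frame of rest between -0.018 and 0.018 m and y of spatula in the frame of rest between -0.007 and 0.007 m and z of spatula in the frame of rest between 0.031 and 0.039 m and x of spatula_tip in the frame of rest above 0.06 m and angle between the x axis of spatula and the x axis of rest, either way round below 0.12 rad and angle between spatula's own z axis and vertical below 0.1 rad); the robot touches nothing.
It fails at once if a template is lifted off the bench or tipped (height (world z) of any of wide_template, narrow_template above 0.02 m or angle between any of wide_template, narrow_template's own z axis and vertical above 0.3 rad).
It fails at once if the stamp, tin, jar or wax block is shifted more than 20 mm or knocked over (distance of any of stamp, tin, jar, wax_block from where it was at the start of the episode above 0.02 m or angle between any of stamp, tin, jar, wax_block's own z axis and vertical above 0.5 rad).
It also fails if it takes over 69 s, if anything falls off the work surface, if the arm or the gripper's body presses on something with over 40 N, if the wrist force passes 120 N, or if a joint passes its speed limit or range.

### The arm

A 6-joint arm with a two-finger parallel gripper is mounted at the origin on the work surface. World frame = base frame: x ahead of the robot, y to its left, z up, the work surface at z = 0. Lengths are in m, angles in degrees, forces in N, time in s.
With the tool pointing down it reaches from about 0.35 to 0.875 m from the base axis. Payload 4.2 kg.
Tool frame: the origin (TCP) lies midway between the tips of the shut fingers; the grasp point (between the pads) lies r.grasp_offset behind it (r.grasp_offset is the distance from the TCP to the grasp point, in m); z points along the fingers, y is the direction in which the jaws open and shut (so a half turn about z gives the same grasp; the last joint's range is limited). The gripper opens to 87 mm and grips with 3 to 60 N. Pads are 19 mm wide; open, the fingers measure 117 mm over their backs; the gripper's body (75 mm by 190 mm) begins 51 mm behind the grasp point.
Start: joints at [-54.912, 22.042, 0.453, 0, -68.411, -14.817], TCP at [0.217, -0.586, 0.223] pointing down, gripper open.
Joint ranges: [-179.83, 179.83], [-69.29, 118.12], [-61.27, 80.66], [-181.25, 117.63], [-171.15, -9.14], [-177.46, 177.46]. Speed limits (degrees/s): [159.86, 159.86, 180, 180, 180, 180].

### API

Orientations are given as a 3x3 rotation matrix whose columns are the frame's x, y, z axes.
In Python, from station import sense, optics, r gives the robot as it stands. The module is installed in compiled form; this text tells all that it offers.
- The arm moves only by the tool servo_tool, never from a script. Its argument "deltas" is a list of rows, each an object with "slide": the shift along the tool's x, y, z in units of 25 mm (1.0 is 25 mm), a list of three; "spin": the turn about the tool's z in units of 8 degrees (1.0 is 8 degrees). A call has 1 to 10 rows; each row shifts and turns the pose as measured when the row begins, along the tool's axes as they then stand; what a row does not reach is not made up. A row lasts 1/10 s, in which the tool goes at most 50 mm and 8.59 degrees, less where a joint would pass 70% of its speed; a pose out of reach is approached as far as the arm can. A call is refused whole if a number of a shift passes 1 or a number of a turn 1, either way. A call with a gripper value outside its range is refused whole. "gripper" is the closure in counts, from 0 (fully open) to 255 (shut), set as the call begins (left out, the last holds). The fingers move at their own pace and stop on an object; the grip force is fixed at half the most. Time passes only in rows, so rows that do not move let the fingers close. It gives the time, the measured TCP pose, the force and the opening at its end, in the units of the state.
- sense(): the state, without advancing time (a new reading comes with each control period).
- optics.capture(name): name is "scene" or "top" or "wrist"; returns a dict with "frame" (420x560x3 uint8, red, green, blue), "camera_matrix" (3x3 intrinsics, pixels), "k1" (the pictures are not rectified: a ray, as slopes to the right and down, at radius r is drawn at 1 + k1 r^2 times it, then the intrinsics apply), "eye" and "rotation" of the camera in the world. Camera axes: x right, y down, z forward; pixel columns grow to the right and rows downward; lengths in m; the calibration is good to about 2 mm. A picture is of the moment at which its call begins. There is no depth.
- r.finish_job(): hands the job in, once; it reports no verdict.
The state is a dict: "time_s": time; "joints": joint angles; "joint_velocities": joint speeds; "effort": joint torques, N m; "tcp_pos": TCP position; "ee_rot": TCP orientation; "wrist_force": force on the tool from outside, world axes, zero at the start; "moment": the same for the moment, N m; "gripper_width": opening from 0.0 (shut) to 1.0 (fully open).
Only numpy, scipy, OpenCV 4.12 (cv2) and the standard library are available. Lean on these libraries where they do the work, as an engineer would, in place of code of your own. Each camera call takes 0.05 s, during which the arm holds its last target.

## Working session

There is one attempt and no reset: what is moved stays moved. The work goes in short steps, Python scripts to look and compute and a tool call to move; the robot and the scene stay as the last step left them, time stands still between calls to the robot, and variables do not carry over. Pictures are saved under pics/ and viewed, and the job is handed in when it is done.

Besides the shell and the picture viewer there is one more tool, called after ">>>" in YAML: its name, and indented under it one key for each argument. servo_tool: Moves the arm, as the interface text tells. Its arguments: {"type":"object","properties":{"deltas":{"type":"array"},"gripper":{"type":"number"}},"required":["deltas"]}

```bash
mkdir -p pics
python3 - <<'E'
from station import sense, optics, r
import cv2, json
s=sense(); print({k:s[k] for k in ('time_s','tcp_pos','ee_rot','gripper_width')}, r.grasp_offset)
for n in ('scene','top','wrist'):
    d=optics.capture(n); cv2.imwrite(f'pics/a_{n}.png', cv2.cvtColor(d['frame'],cv2.COLOR_RGB2BGR))
    print(n,d['camera_matrix'],d['k1'],d['eye'],d['rotation'])
E
```

```text
{'time_s': 0.0, 'tcp_pos': array([ 0.2163422 , -0.58571574,  0.22145421]), 'ee_rot': array([[-9.38147670e-01, -3.46234397e-01, -8.31387916e-04],
       [-3.46235387e-01,  9.38145465e-01,  2.03527503e-03],
       [ 7.52805782e-05,  2.19724445e-03, -9.99997583e-01]]), 'gripper_width': 1.0007946485701367} 0.0187
scene [[524.10336575   0.         277.11288386]
 [  0.         524.10336575 213.08252304]
 [  0.           0.           1.        ]] -0.0266894556135062 [1.3458167  0.25866115 0.66602013] [[-0.30998236  0.59475892 -0.74173631]
 [ 0.95048425  0.17568795 -0.25634632]
 [-0.02215013 -0.78447152 -0.61976915]]
top [[431.26365408   0.         278.06304574]
 [  0.         431.26365408 213.14724434]
 [  0.           0.           1.        ]] -0.12270414311992152 [0.40142604 0.01898236 1.16544629] [[ 0.00213092 -0.98835093  0.15217719]
 [-0.99998946 -0.00272495 -0.00369511]
 [ 0.00406674 -0.15216771 -0.98834632]]
wrist [[302.79050736   0.         280.32673727]
 [  0.         302.79050736 205.17903879]
 [  0.           0.           1.        ]] 0.014224140883375678 [ 0.14868249 -0.61121862  0.38358156] [[-0.34640637  0.90483921  0.247525  ]
 [ 0.93808285  0.33362617  0.09324242]
 [ 0.00178858  0.26449873 -0.96438438]]
```

View pics/a_top.png

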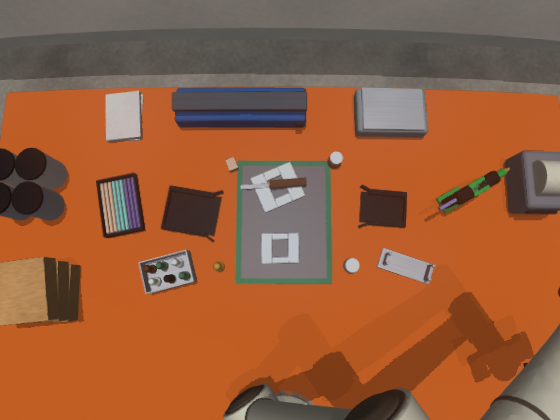

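View pics/a_scene.png

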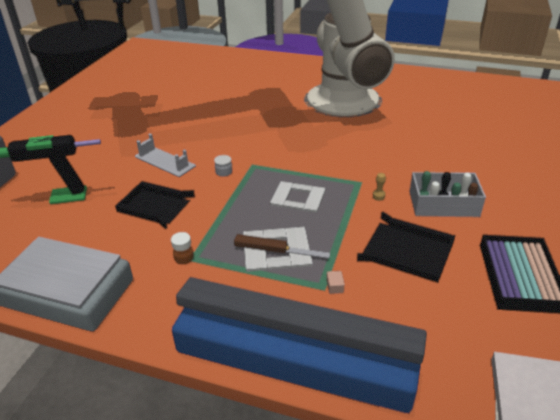

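View pics/a_wrist.png

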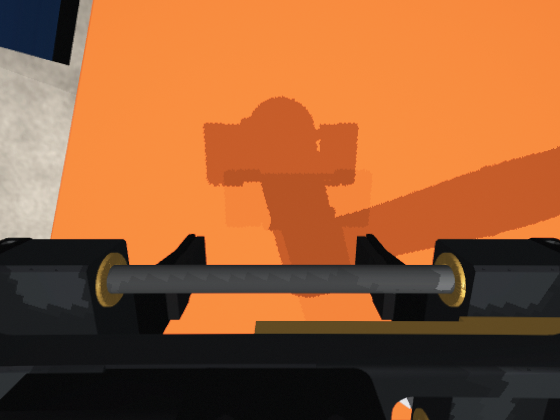

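Top view: the mat is at centre (235-332, 160-284). The wide template with the spatula sits at about (278,187) and the narrow template at (280,248). The wide holder is at (192,211), the narrow holder at (383,208), the rest at (406,265) and the pan at (167,272). I'll measure on zoomed crops.

```bash
cat > h.py <<'E'
import numpy as np, cv2
from station import sense, optics, r
def cap(n): return optics.capture(n)
def ray(d,px):
    K=d['camera_matrix'];k=d['k1']
    p=np.atleast_2d(np.asarray(px,float)); q=np.c_[(p[:,0]-K[0,2])/K[0,0],(p[:,1]-K[1,2])/K[1,1]]
    u=q.copy()
    for _ in range(20): u=q/(1+k*(u**2).sum(1,keepdims=True))
    return np.c_[u,np.ones(len(u))]@np.asarray(d['rotation']).T
def toplane(d,px,z):
    v=ray(d,px); e=np.asarray(d['eye']); t=(z-e[2])/v[:,2]; return e+v*t[:,None]
def proj(d,P):
    P=np.atleast_2d(P); c=(P-d['eye'])@np.asarray(d['rotation']); u=c[:,:2]/c[:,2:]
    u=u*(1+d['k1']*(u**2).sum(1,keepdims=True)); K=d['camera_matrix']
    return np.c_[u[:,0]*K[0,0]+K[0,2],u[:,1]*K[1,1]+K[1,2]]
def ortho(d,x0,x1,y0,y1,z,s=1000):
    # image: up=+x, left=+y ; s px per m
    H=int((x1-x0)*s);W=int((y1-y0)*s)
    c,rw=np.meshgrid(np.arange(W),np.arange(H))
    P=np.c_[(x1-rw/s).ravel(),(y1-c/s).ravel(),np.full(W*H,z)]
    m=proj(d,P).astype(np.float32)
    return cv2.cvtColor(cv2.remap(d['frame'],m[:,0].reshape(H,W),m[:,1].reshape(H,W),cv2.INTER_CUBIC),cv2.COLOR_RGB2BGR)
E
python3 - <<'E'
from h import *
d=cap('top')
for nm,a in dict(mat=(.35,.65,-.17,.17,.008,2300),left=(.33,.63,.13,.47,.017,2300),right=(.33,.63,-.43,-.12,.017,2400)).items():
    im=ortho(d,*a)
    x0,x1,y0,y1,z,s=a
    for k in np.arange(np.ceil(x0*20)/20,x1,.05): cv2.putText(im,f'{k:.2f}',(0,int((x1-k)*s)),0,.4,(255,255,255));cv2.line(im,(0,int((x1-k)*s)),(8,int((x1-k)*s)),(255,255,255))
    for k in np.arange(np.ceil(y0*20)/20,y1,.05): cv2.putText(im,f'{k:.2f}',(int((y1-k)*s),12),0,.4,(255,255,255));cv2.line(im,(int((y1-k)*s),0),(int((y1-k)*s),8),(255,255,255))
    print(im.shape); cv2.imwrite(f'pics/o_{nm}.png',im)
E
```

```text
(690, 782, 3)
(690, 781, 3)
(720, 744, 3)
```

View pics/o_mat.png

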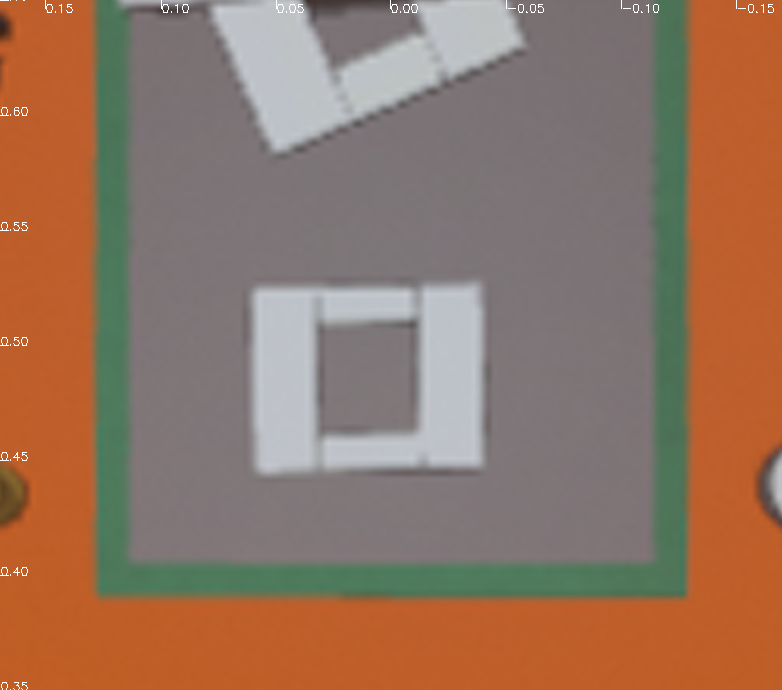

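View pics/o_left.png

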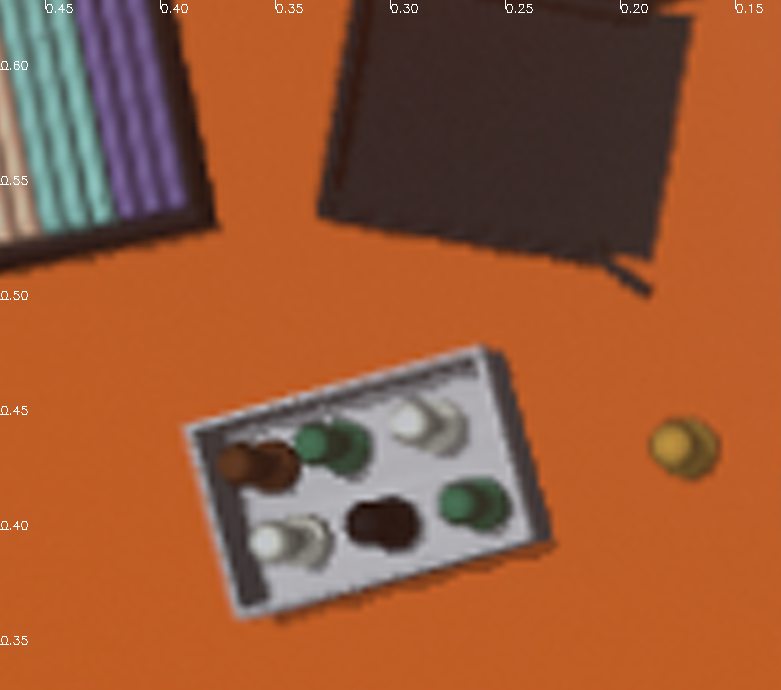

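View pics/o_right.png

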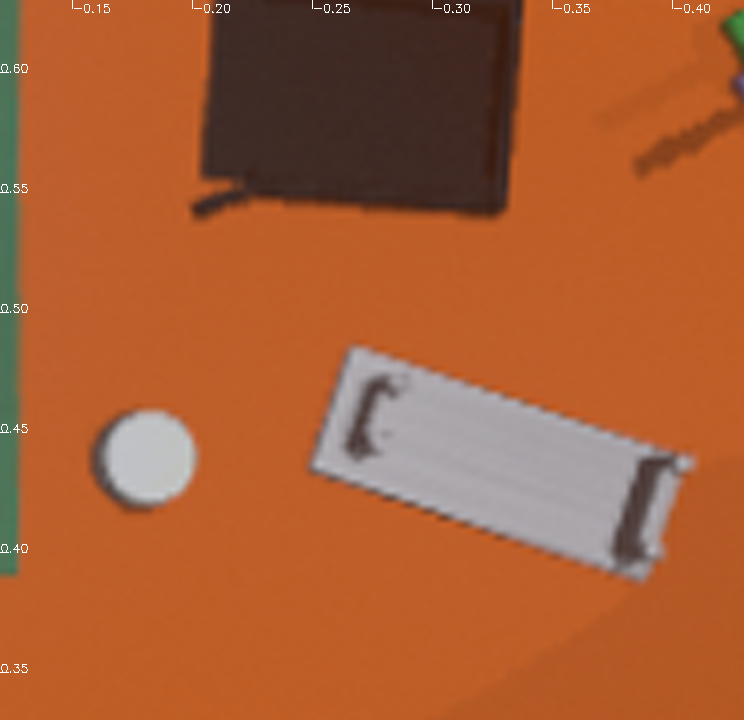

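The narrow template is near (0.485, 0.01), long axis along world y, and both mouths face the mat. Next are the far crops.

```bash
cat >> h.py <<'E'
def view(d,nm,a):
    im=ortho(d,*a)
    x0,x1,y0,y1,z,s=a
    for k in np.arange(np.ceil(x0*20)/20,x1,.05): cv2.putText(im,f'{k:.2f}',(0,int((x1-k)*s)),0,.4,(255,255,255));cv2.line(im,(0,int((x1-k)*s)),(8,int((x1-k)*s)),(255,255,255))
    for k in np.arange(np.ceil(y0*20)/20,y1,.05): cv2.putText(im,f'{k:.2f}',(int((y1-k)*s),12),0,.4,(255,255,255));cv2.line(im,(int((y1-k)*s),0),(int((y1-k)*s),8),(255,255,255))
    cv2.imwrite(f'pics/{nm}.png',im)
E
python3 - <<'E'
from h import *
d=cap('top')
view(d,'p_mat',(.57,.74,-.16,.16,.008,2400))
view(d,'p_left',(.49,.68,.13,.36,.017,3000))
view(d,'p_right',(.53,.69,-.35,-.16,.017,3600))
E
```

```text
(no output)
```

View pics/p_mat.png

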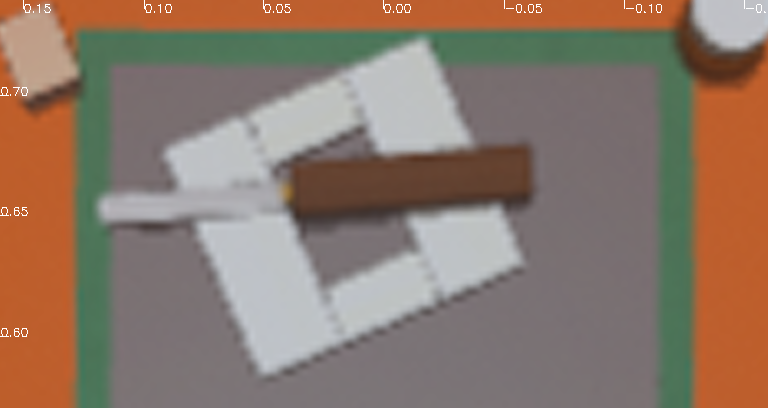

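View pics/p_left.png

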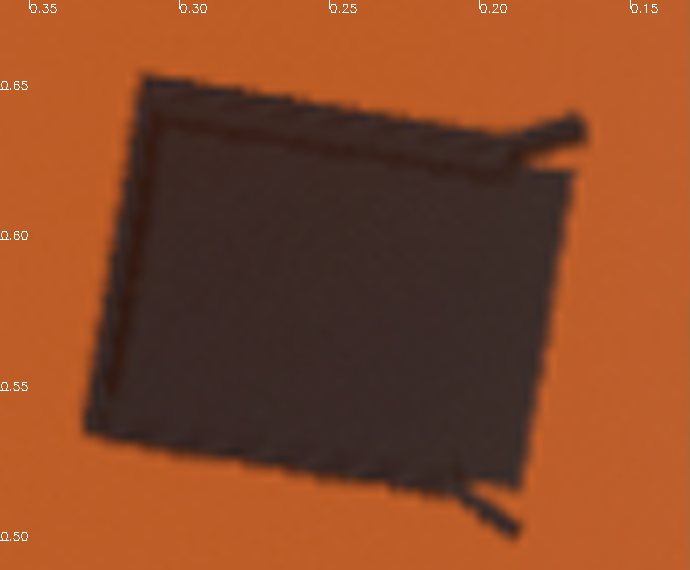

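View pics/p_right.png

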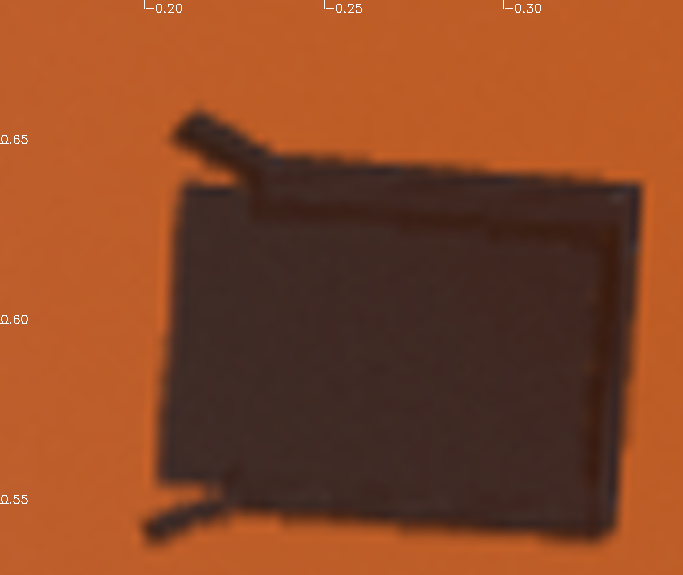

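The wide template's corners in p_mat are (165,150), (430,38), (523,265) and (262,377). The spatula's handle is at (293-533, 146-215), with its tip at (98,210). I'll compute all the poses and overlay them on both cameras to check.

```bash
cat > poses.py <<'E'
from h import *
def ow(px,a):
    x0,x1,y0,y1,z,s=a; px=np.atleast_2d(px).astype(float); return np.c_[x1-px[:,1]/s,y1-px[:,0]/s,np.full(len(px),z)]
def T(x,y,deg,P):
    c,s=np.cos(np.radians(deg)),np.sin(np.radians(deg)); P=np.atleast_2d(P).astype(float)
    return P@np.array([[c,s,0],[-s,c,0],[0,0,1]])+[x,y,0]
def rect(x0,x1,y0,y1,z): return np.array([[x0,y0,z],[x1,y0,z],[x1,y1,z],[x0,y1,z]])
E
python3 - <<'E'
from poses import *
d=cap('top'); e=cap('scene')
def replane(W,z): return toplane(d,proj(d,W),z)
A=(.57,.74,-.16,.16,.008,2400)
Hn=replane(ow([[293,158],[530,146],[290,212],[533,198]],A),.024); print('handle top',Hn.round(4).tolist())
print('tip',replane(ow([[98,196],[100,222]],A),.012).round(4).tolist())
B=(.33,.63,-.43,-.12,.017,2400)
R=replane(ow([[352,348],[690,460],[645,580],[312,470]],B),.006); print('rest',R.round(4).tolist(), np.linalg.norm(R-np.roll(R,1,0),axis=1))
v=R[0]+R[3]-R[1]-R[2]; rc=R.mean(0); ra=np.degrees(np.arctan2(v[1],v[0])); print('rest',rc,ra)
# guesses
sp=(Hn.mean(0)); 
M={}
wt=(.6535,.0162,112.9); nt=(.4859,.0096,-88.7); wh=(.5849,.2573,81.2); nh=(.5939,-.2783,-94.5); rs=(rc[0],rc[1],ra)
segs=[]
for p,l,w,ww,wl in((wt,120,104,56,44),(nt,100,80,48,44)):
    segs+= [T(*p,rect(-l/2e3,l/2e3,-w/2e3,w/2e3,.008)),T(*p,rect(-wl/2e3,wl/2e3,-ww/2e3,ww/2e3,.008))]
for p,l,y in((wh,.06,.055),(nh,.05,.043)):
    segs+=[T(*p,rect(-l,l,y-.007,y+.006,.017)),T(*p,rect(-l,l,-y-.006,-y+.007,.017))]
segs+=[T(*rs,rect(-.075,.075,-.028,.028,.006)),T(*rs,rect(-.074,-.066,-.016,.016,.035)),T(*rs,rect(.046,.054,-.0095,.0095,.035))]
for nm,c,roi in(('t',d,(95,140,350,150)),('s',e,(100,110,370,190))):
    im=cv2.resize(cv2.cvtColor(c['frame'],cv2.COLOR_RGB2BGR),None,fx=3,fy=3,interpolation=cv2.INTER_CUBIC)
    for s in segs: cv2.polylines(im,[np.round((proj(c,s)+.5)*3).astype(int)],True,(0,255,255),1)
    x,y,w,h=[3*k for k in roi]; im=im[y:y+h,x:x+w]; 
    cv2.imwrite(f'pics/ov_{nm}1.png',im[:600,:min(800,w//2+30)]); cv2.imwrite(f'pics/ov_{nm}2.png',im[:600,max(w//2-30,w-800):])
E
```

```text
handle top [[0.6704, 0.0377, 0.024], [0.6753, -0.0597, 0.024], [0.6482, 0.0389, 0.024], [0.654, -0.061, 0.024]]
tip [[0.6574, 0.1188, 0.012], [0.6466, 0.118, 0.012]]
rest [[0.4858, -0.2694, 0.006], [0.4387, -0.4116, 0.006], [0.3882, -0.3927, 0.006], [0.4345, -0.2526, 0.006]] [0.05400824 0.14978481 0.0539115  0.14752371]
rest [ 0.43679388 -0.33155481  0.006     ] 71.6932294409015
```

View pics/ov_t1.png

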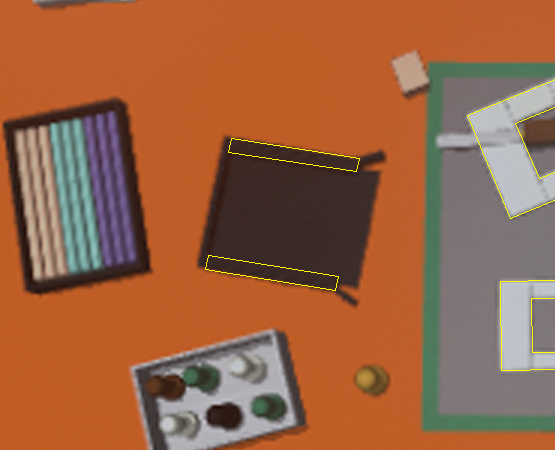

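View pics/ov_t2.png

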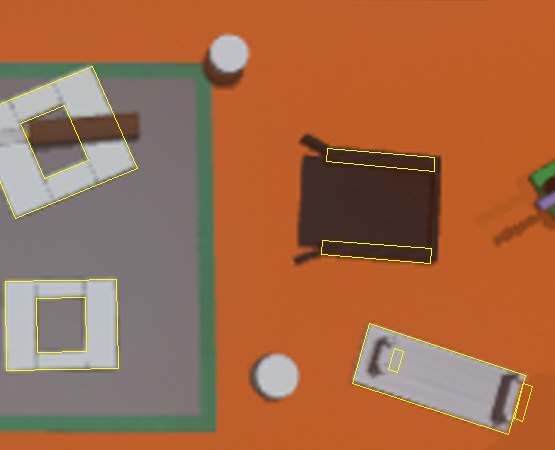

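View pics/ov_s1.png

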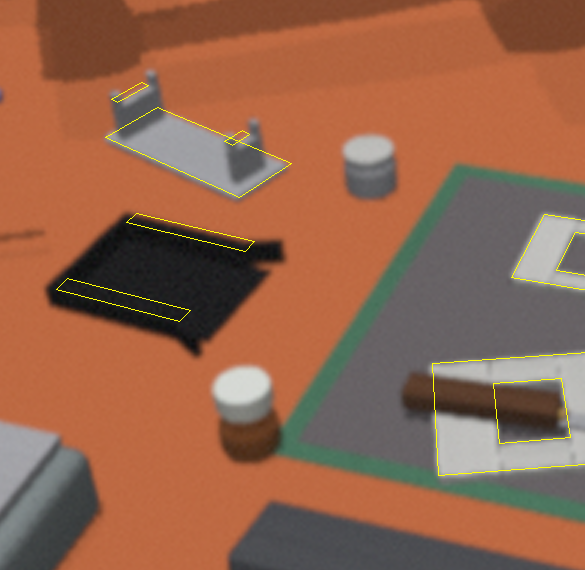

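View pics/ov_s2.png

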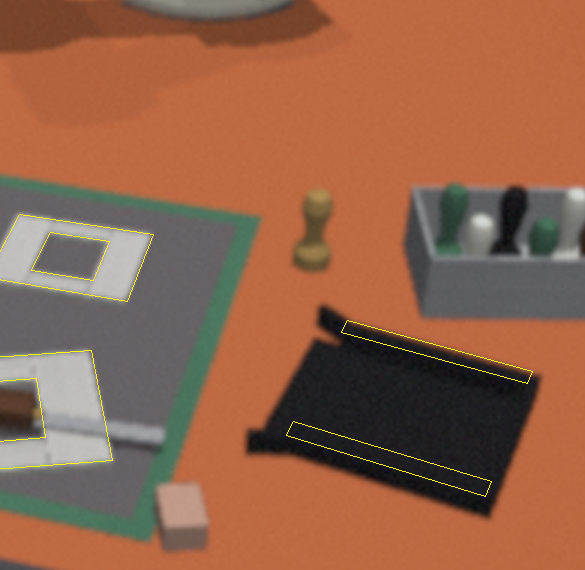

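Template and rest outlines agree in both views. Holders agree to about 2-3 mm. The spatula axis is about 94°, grasp point (0.660, 0.009), and the rest is at (0.437, -0.332), 71.7°. First I turn the jaws across the handle.

>>> servo_tool:
  deltas:
    - {"slide": [0,0,0],"spin": -0.92}
    - {"slide": [0,0,0],"spin": -0.92}
    - {"slide": [0,0,0],"spin": -0.92}
    - {"slide": [0,0,0],"spin": -0.92}
    - {"slide": [0,0,0],"spin": -0.92}
    - {"slide": [0,0,0],"spin": -0.92}
    - {"slide": [0,0,0],"spin": -0.92}
    - {"slide": [0,0,0],"spin": -0.92}
    - {"slide": [0,0,0],"spin": -0.92}
    - {"slide": [0,0,0],"spin": -0.92}
  gripper: 123

```text
time_s: 1.35
tcp_pos: [0.2164, -0.5856, 0.2216]
ee_rot: [[0.12, -0.993, -0.0], [-0.993, -0.12, 0.002], [-0.002, 0.0, -1.0]]
wrist_force: [-0.0, 0.2, -0.4]
gripper_width: 0.519
```

```bash
cat > go.py <<'E'
import sys
from h import *
# go.py x y z yawY  -> remaining units in tool axes; spin units
def rep(x,y,z,yaw):
    s=sense(); R=np.array(s['ee_rot']); p=np.array(s['tcp_pos']); cy=np.degrees(np.arctan2(R[1,1],R[0,1]))
    dt=R.T@(np.array([x,y,z])-p)/.025; dy=(yaw-cy+180)%360-180
    print('t',round(s['time_s'],2),'pos',p.round(4),'yawY',round(cy,2),'tilt',R[:2,2].round(3),'units',dt.round(2),'spin',round(-dy/8,2),'F',np.round(s['wrist_force'],1),'w',round(s['gripper_width'],3),'j',np.round(s['joints'],0))
if __name__=='__main__': rep(*map(float,sys.argv[1:5]))
E
python3 go.py .66 .009 .15 184
```

```text
t 1.35 pos [ 0.2164 -0.5856  0.2216] yawY -173.13 tilt [-0.     0.002] units [-21.49 -20.46   2.9 ] spin 0.36 F [-0.   0.2 -0.4] w 0.519 j [-55.  22.   0.  -0. -68.  62.]
```

>>> servo_tool:
  deltas:
    - {"slide": [-0.6,-0.5,0],"spin": 0.36}
    - {"slide": [-0.94,-0.82,0],"spin": 0}
    - {"slide": [-0.94,-0.82,0],"spin": 0}
    - {"slide": [-0.94,-0.82,0],"spin": 0}
    - {"slide": [-0.94,-0.82,0],"spin": 0}
    - {"slide": [-0.94,-0.82,0],"spin": 0}
    - {"slide": [-0.94,-0.82,0],"spin": 0}
    - {"slide": [-0.94,-0.82,0],"spin": 0}
    - {"slide": [-0.94,-0.82,0],"spin": 0}
    - {"slide": [-0.94,-0.82,0],"spin": 0}

```text
time_s: 2.35
tcp_pos: [0.4005, -0.3395, 0.2214]
ee_rot: [[0.063, -0.998, 0.0], [-0.998, -0.063, 0.002], [-0.002, -0.0, -1.0]]
wrist_force: [-0.1, 0.0, 0.8]
gripper_width: 0.519
```

```bash
python3 go.py .66 .009 .15 184
```

```text
t 2.35 pos [ 0.4005 -0.3395  0.2214] yawY -176.41 tilt [0.    0.002] units [-13.26 -11.23   2.88] spin -0.05 F [-0.1  0.   0.8] w 0.519 j [-23.  12. -14.  -0. -64.  26.]
```

>>> servo_tool:
  deltas:
    - {"slide": [-0.95,-0.8,0],"spin": -0.05}
    - {"slide": [-0.95,-0.8,0],"spin": 0}
    - {"slide": [-0.95,-0.8,0],"spin": 0}
    - {"slide": [-0.95,-0.8,0],"spin": 0}
    - {"slide": [-0.95,-0.8,0],"spin": 0}
    - {"slide": [-0.95,-0.8,0],"spin": 0}
    - {"slide": [-0.95,-0.8,0],"spin": 0}
    - {"slide": [-0.95,-0.8,0.2],"spin": 0}
    - {"slide": [-0.95,-0.8,0.5],"spin": 0}
    - {"slide": [-0.95,-0.8,0.5],"spin": 0}

```text
time_s: 3.35
tcp_pos: [0.5915, -0.0767, 0.1955]
ee_rot: [[0.072, -0.997, 0.009], [-0.997, -0.072, 0.001], [-0.0, -0.009, -1.0]]
wrist_force: [0.0, -0.1, -0.6]
gripper_width: 0.519
```

```bash
python3 go.py .66 .009 .10 184
```

```text
t 3.35 pos [ 0.5915 -0.0767  0.1955] yawY -175.9 tilt [0.009 0.001] units [-3.22 -2.94  3.85] spin 0.01 F [ 0.  -0.1 -0.6] w 0.519 j [  8.  20.  -6.   0. -63.  -4.]
```

>>> servo_tool:
  deltas:
    - {"slide": [-0.75,-0.7,0.5],"spin": 0}
    - {"slide": [-0.75,-0.7,0.7],"spin": 0}
    - {"slide": [-0.75,-0.7,0.8],"spin": 0}
    - {"slide": [-0.5,-0.4,0.8],"spin": 0}
    - {"slide": [0,0,0.6],"spin": 0}
    - {"slide": [0,0,0],"spin": 0}

```text
time_s: 3.95
tcp_pos: [0.6536, 0.0041, 0.1057]
ee_rot: [[0.077, -0.997, 0.008], [-0.997, -0.077, 0.001], [-0.0, -0.008, -1.0]]
wrist_force: [-0.1, -0.0, -1.0]
gripper_width: 0.521
```

```bash
python3 go.py .66 .009 .011 184
python3 - <<'E'
from h import *
d=cap('wrist'); cv2.imwrite('pics/w1.png',cv2.cvtColor(d['frame'],cv2.COLOR_RGB2BGR))
E
```

```text
t 3.95 pos [0.6536 0.0041 0.1057] yawY -175.6 tilt [0.008 0.001] units [-0.18 -0.24  3.79] spin 0.05 F [-0.1 -0.  -1. ] w 0.521 j [ 15.  30.  -4.   0. -55. -10.]
```

View pics/w1.png

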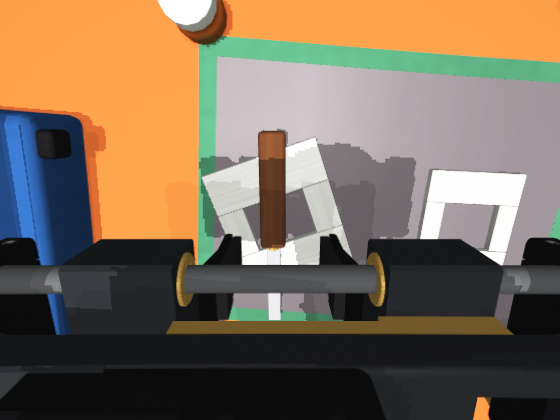

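The wrist view shows the handle at (260-287, 130-247) between the fingers. I'll cross-check its position.

Run:
```python
from h import *
d=cap('wrist')
print(toplane(d,[[260,240],[286,240],[259,133],[285,133]],.024).round(4))
```

```text
[[ 0.6709  0.0315  0.024 ]
 [ 0.6484  0.0297  0.024 ]
 [ 0.677  -0.0585  0.024 ]
 [ 0.6566 -0.0601  0.024 ]]
```

>>> servo_tool:
  deltas:
    - {"slide": [-0.18,-0.28,0],"spin": 0}
    - {"slide": [0,0,0.8],"spin": 0}
    - {"slide": [0,0,0.8],"spin": 0}
    - {"slide": [0,0,0.8],"spin": 0}
    - {"slide": [0,0,0.6],"spin": 0}
    - {"slide": [0,0,0.3],"spin": 0}
    - {"slide": [0,0,0],"spin": 0}

```text
time_s: 4.75
tcp_pos: [0.6726, 0.009, 0.0356]
ee_rot: [[0.075, -0.997, 0.035], [-0.997, -0.075, 0.004], [-0.001, -0.035, -0.999]]
wrist_force: [0.5, -0.1, -0.0]
gripper_width: 0.521
```

```bash
python3 go.py .661 .009 .011 184.3
```

```text
t 4.75 pos [0.6726 0.009  0.0356] yawY -175.68 tilt [0.035 0.004] units [-0.03  0.5   0.97] spin 0.0 F [ 0.5 -0.1 -0. ] w 0.521 j [ 15.  35.  -6.   0. -46. -11.]
```

>>> servo_tool:
  deltas:
    - {"slide": [0,0.25,0.0],"spin": 0}
    - {"slide": [0,0.25,0.0],"spin": 0}
    - {"slide": [0,0,0.2],"spin": 0}
    - {"slide": [0,0,0.2],"spin": 0}

```text
time_s: 5.15
tcp_pos: [0.6623, 0.0084, 0.0296]
ee_rot: [[0.076, -0.996, 0.044], [-0.997, -0.076, 0.006], [-0.002, -0.044, -0.999]]
wrist_force: [0.4, 0.2, 0.5]
gripper_width: 0.515
```

```bash
python3 go.py .661 .009 .011 184.3
```

```text
t 5.15 pos [0.6623 0.0084 0.0296] yawY -175.66 tilt [0.044 0.006] units [-0.02  0.08  0.74] spin 0.01 F [0.4 0.2 0.5] w 0.515 j [ 15.  35.  -9.   0. -44. -11.]
```

>>> servo_tool:
  deltas:
    - {"slide": [0,0.1,0.3],"spin": 0}
    - {"slide": [0,0.05,0.3],"spin": 0}
    - {"slide": [0,0,0.1],"spin": 0}

```text
time_s: 5.45
tcp_pos: [0.6588, 0.0083, 0.0102]
ee_rot: [[0.076, -0.996, 0.043], [-0.997, -0.075, 0.006], [-0.002, -0.044, -0.999]]
wrist_force: [0.5, -0.3, -0.1]
gripper_width: 0.518
```

```bash
python3 go.py .661 .009 .011 184.3
```

```text
t 5.45 pos [0.6588 0.0083 0.0102] yawY -175.67 tilt [0.043 0.006] units [-0.02 -0.09 -0.03] spin 0.0 F [ 0.5 -0.3 -0.1] w 0.518 j [ 15.  36. -10.   0. -42. -11.]
```

>>> servo_tool:
  deltas:
    - {"slide": [0,0,0],"spin": 0}
    - {"slide": [0,0,0],"spin": 0}
    - {"slide": [0,0,0],"spin": 0}
    - {"slide": [0,0,0],"spin": 0}
    - {"slide": [0,0,0],"spin": 0}
  gripper: 255

```text
time_s: 5.95
tcp_pos: [0.6588, 0.0082, 0.0095]
ee_rot: [[0.076, -0.996, 0.042], [-0.997, -0.076, 0.005], [-0.002, -0.042, -0.999]]
wrist_force: [0.4, 0.3, -1.0]
gripper_width: 0.254
```

```bash
python3 go.py .661 .009 .10 184.3
```

```text
t 5.95 pos [0.6588 0.0082 0.0095] yawY -175.65 tilt [0.042 0.005] units [-0.03 -0.24 -3.61] spin 0.01 F [ 0.4  0.3 -1. ] w 0.254 j [ 15.  36. -10.   1. -42. -11.]
```

Opening 0.254 × 87 = 22 mm, so the handle is gripped. I'll lift gently straight up.

>>> servo_tool:
  deltas:
    - {"slide": [0,0,-0.3],"spin": 0}
    - {"slide": [0,0,-0.5],"spin": 0}
    - {"slide": [0,0,-0.7],"spin": 0}
    - {"slide": [0,0,-0.8],"spin": 0}
    - {"slide": [0,0,-0.8],"spin": 0}
    - {"slide": [0,0,-0.6],"spin": 0}
    - {"slide": [0,0,0],"spin": 0}

```text
time_s: 6.65
tcp_pos: [0.6555, 0.0076, 0.1111]
ee_rot: [[0.076, -0.996, 0.046], [-0.997, -0.076, 0.006], [-0.002, -0.047, -0.999]]
wrist_force: [0.3, -0.1, 0.6]
gripper_width: 0.25
```

```bash
python3 go.py .661 .009 .10 184.3
python3 - <<'E'
from h import *
d=cap('scene'); cv2.imwrite('pics/s2.png',cv2.cvtColor(d['frame'],cv2.COLOR_RGB2BGR))
d=cap('wrist'); cv2.imwrite('pics/w2.png',cv2.cvtColor(d['frame'],cv2.COLOR_RGB2BGR))
E
```

```text
t 6.65 pos [0.6555 0.0076 0.1111] yawY -175.64 tilt [0.046 0.006] units [-0.04 -0.2   0.45] spin 0.01 F [ 0.3 -0.1  0.6] w 0.25 j [ 15.  29.  -6.   0. -53. -11.]
```

View pics/s2.png

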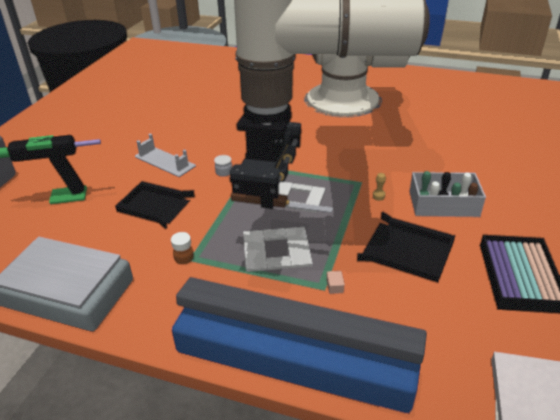

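View pics/w2.png

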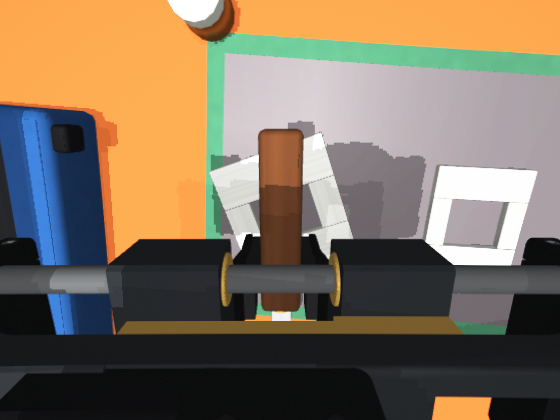

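The spatula is lifted and held level, and the template is undisturbed. Next I turn to the rest angle.

>>> servo_tool:
  deltas:
    - {"slide": [0,0,0],"spin": 0.7}
    - {"slide": [0,0,0],"spin": 0.7}
    - {"slide": [0,0,0],"spin": 0.7}
    - {"slide": [0,0,0],"spin": 0.6}
    - {"slide": [0,0,0],"spin": 0}

```text
time_s: 7.25
tcp_pos: [0.6498, 0.007, 0.1021]
ee_rot: [[-0.312, -0.95, 0.03], [-0.95, 0.312, 0.004], [-0.013, -0.027, -1.0]]
wrist_force: [-0.2, 0.6, -0.9]
gripper_width: 0.248
```

```bash
python3 go.py .4302 -.3515 .12 161.7
```

```text
t 7.25 pos [0.6498 0.007  0.1021] yawY 161.8 tilt [0.03  0.004] units [16.35  3.85 -1.04] spin 0.01 F [-0.2  0.6 -0.9] w 0.248 j [ 15.  29.  -6.   0. -53. -33.]
```

>>> servo_tool:
  deltas:
    - {"slide": [0.5,0.1,-0.2],"spin": 0}
    - {"slide": [0.85,0.2,-0.2],"spin": 0}
    - {"slide": [0.85,0.2,-0.2],"spin": 0}
    - {"slide": [0.85,0.2,-0.2],"spin": 0}
    - {"slide": [0.85,0.2,-0.2],"spin": 0}
    - {"slide": [0.85,0.2,0],"spin": 0}
    - {"slide": [0.85,0.2,0],"spin": 0}
    - {"slide": [0.85,0.2,0],"spin": 0}
    - {"slide": [0.85,0.2,0],"spin": 0}
    - {"slide": [0.85,0.2,0],"spin": 0}

```text
time_s: 8.25
tcp_pos: [0.5266, -0.1879, 0.1257]
ee_rot: [[-0.303, -0.953, 0.026], [-0.953, 0.303, 0.003], [-0.011, -0.024, -1.0]]
wrist_force: [0.8, 0.4, -1.1]
gripper_width: 0.249
```

```bash
python3 go.py .4302 -.3515 .12 161.7
```

```text
t 8.25 pos [ 0.5266 -0.1879  0.1257] yawY 162.33 tilt [0.026 0.003] units [7.41 1.69 0.11] spin 0.08 F [ 0.8  0.4 -1.1] w 0.249 j [ -3.  20. -17.  -0. -51. -14.]
```

>>> servo_tool:
  deltas:
    - {"slide": [0.85,0.2,0],"spin": 0}
    - {"slide": [0.85,0.2,0],"spin": 0}
    - {"slide": [0.85,0.2,0],"spin": 0}
    - {"slide": [0.85,0.2,0],"spin": 0}
    - {"slide": [0.85,0.2,0],"spin": 0}
    - {"slide": [0.85,0.2,0],"spin": 0}
    - {"slide": [0.8,0.2,0],"spin": 0}
    - {"slide": [0.6,0.15,0],"spin": 0}
    - {"slide": [0.0,0,0],"spin": 0}

```text
time_s: 9.15
tcp_pos: [0.4196, -0.3453, 0.1272]
ee_rot: [[-0.307, -0.951, 0.026], [-0.952, 0.307, 0.003], [-0.011, -0.024, -1.0]]
wrist_force: [-0.5, 0.7, -0.4]
gripper_width: 0.253
```

```bash
python3 go.py .4302 -.3515 .07 161.7
python3 - <<'E'
from h import *
d=cap('wrist'); cv2.imwrite('pics/w3.png',cv2.cvtColor(d['frame'],cv2.COLOR_RGB2BGR))
E
```

```text
t 9.15 pos [ 0.4196 -0.3453  0.1272] yawY 162.12 tilt [0.026 0.003] units [ 0.13 -0.43  2.3 ] spin 0.05 F [-0.5  0.7 -0.4] w 0.253 j [-23.  19. -19.  -1. -51.   5.]
```

View pics/w3.png

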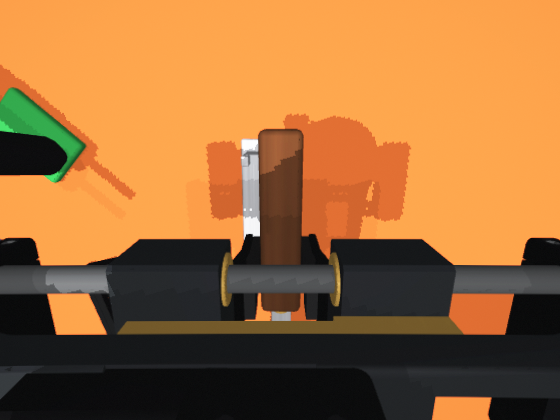

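The rest shows at (242-262, 138-235), partly under the handle. That matches the predicted -11 mm offset along tool y.

>>> servo_tool:
  deltas:
    - {"slide": [0.1,-0.4,0],"spin": 0.05}
    - {"slide": [0,0,0.5],"spin": 0}
    - {"slide": [0,0,0.5],"spin": 0}
    - {"slide": [0,0,0.5],"spin": 0}
    - {"slide": [0,0,0.5],"spin": 0}
    - {"slide": [0,0,0],"spin": 0}

```text
time_s: 9.8
tcp_pos: [0.4315, -0.3483, 0.0736]
ee_rot: [[-0.31, -0.95, 0.027], [-0.951, 0.31, 0.004], [-0.012, -0.024, -1.0]]
wrist_force: [0.1, -0.1, -0.3]
gripper_width: 0.255
```

```bash
python3 go.py .4302 -.3515 .0365 161.7
python3 - <<'E'
from h import *
for n in('wrist','scene','top'):
    d=cap(n); im=cv2.cvtColor(d['frame'],cv2.COLOR_RGB2BGR)
    if n=='scene': im=cv2.resize(im[100:230,80:280],None,fx=4,fy=4,interpolation=cv2.INTER_CUBIC)
    if n=='top': im=cv2.resize(im[190:330,340:480],None,fx=4,fy=4,interpolation=cv2.INTER_CUBIC)
    cv2.imwrite(f'pics/{n}4.png',im)
E
```

```text
t 9.8 pos [ 0.4315 -0.3483  0.0736] yawY 161.95 tilt [0.027 0.004] units [0.15 0.04 1.48] spin 0.03 F [ 0.1 -0.1 -0.3] w 0.255 j [-23.  24. -21.  -1. -44.   5.]
```

View pics/wrist4.png

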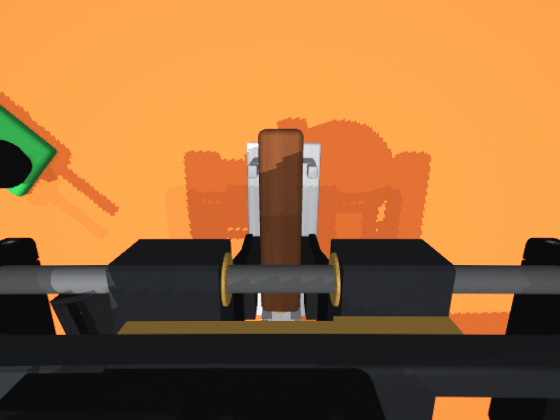

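View pics/scene4.png

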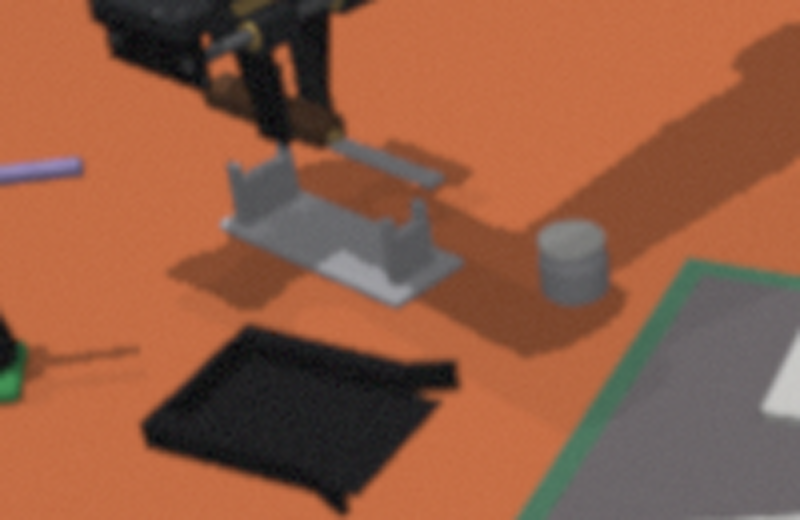

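View pics/top4.png

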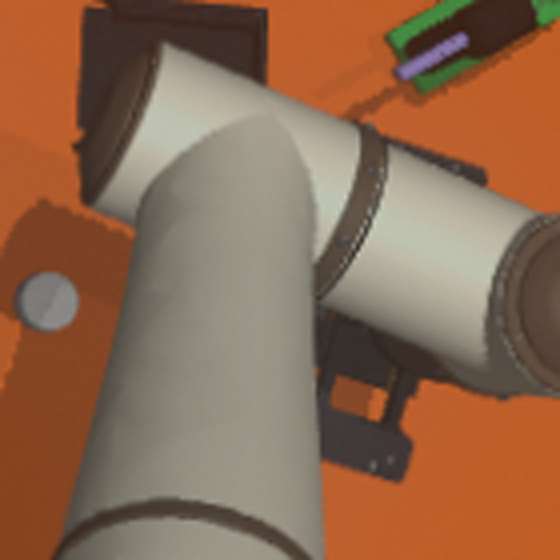

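In the wrist view the wide notch's horns at (254,168) and (312,168) straddle the handle, which is centred at 281. Descending slowly.

>>> servo_tool:
  deltas:
    - {"slide": [0.1,0,0.3],"spin": 0.03}
    - {"slide": [0,0,0.3],"spin": 0}
    - {"slide": [0,0,0.3],"spin": 0}
    - {"slide": [0,0,0.2],"spin": 0}
    - {"slide": [0,0,0],"spin": 0}

```text
time_s: 10.45
tcp_pos: [0.4342, -0.3523, 0.0478]
ee_rot: [[-0.313, -0.949, 0.034], [-0.95, 0.313, -0.0], [-0.01, -0.032, -0.999]]
wrist_force: [-0.2, 0.3, -0.8]
gripper_width: 0.249
```

```bash
python3 go.py .4302 -.3515 .0365 161.7
python3 - <<'E'
from h import *
for n in('wrist','scene'):
    d=cap(n); im=cv2.cvtColor(d['frame'],cv2.COLOR_RGB2BGR)
    if n=='scene': im=cv2.resize(im[110:190,100:230],None,fx=6,fy=6,interpolation=cv2.INTER_CUBIC)
    cv2.imwrite(f'pics/{n}5.png',im)
E
```

```text
t 10.45 pos [ 0.4342 -0.3523  0.0478] yawY 161.73 tilt [ 0.034 -0.   ] units [0.02 0.18 0.45] spin 0.0 F [-0.2  0.3 -0.8] w 0.249 j [-23.  26. -22.  -1. -40.   5.]
```

View pics/wrist5.png

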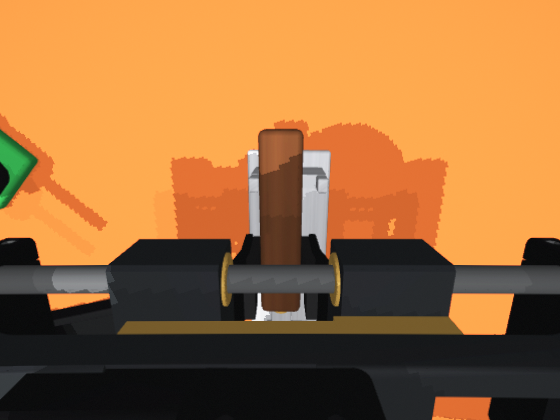

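View pics/scene5.png

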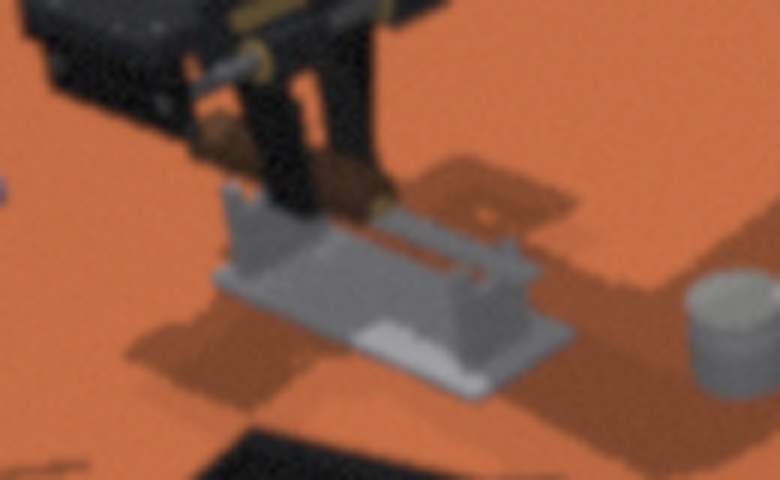

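The rest is centred at 289 px against the handle's 281. I shift 4.5 mm along tool y, then finish the descent.

>>> servo_tool:
  deltas:
    - {"slide": [0,0.18,0],"spin": 0}
    - {"slide": [0,0.05,0.15],"spin": 0}
    - {"slide": [0,0,0.15],"spin": 0}

```text
time_s: 10.85
tcp_pos: [0.4297, -0.351, 0.0416]
ee_rot: [[-0.313, -0.949, 0.038], [-0.95, 0.313, -0.002], [-0.01, -0.036, -0.999]]
wrist_force: [0.7, 0.2, -0.5]
gripper_width: 0.249
```

```bash
python3 go.py .4302 -.3515 .0365 161.7
```

```text
t 10.85 pos [ 0.4297 -0.351   0.0416] yawY 161.75 tilt [ 0.038 -0.002] units [ 0.02 -0.02  0.21] spin 0.01 F [ 0.7  0.2 -0.5] w 0.249 j [-23.  26. -23.  -1. -39.   6.]
```

>>> servo_tool:
  deltas:
    - {"slide": [0,0,0.13],"spin": 0}
    - {"slide": [0,0,0.08],"spin": 0}

```text
time_s: 11.05
tcp_pos: [0.4298, -0.3509, 0.0361]
ee_rot: [[-0.313, -0.949, 0.037], [-0.95, 0.313, -0.002], [-0.01, -0.036, -0.999]]
wrist_force: [-3.7, 5.1, 17.2]
gripper_width: 0.247
```

```bash
python3 go.py .4302 -.3515 .0365 161.7
python3 - <<'E'
from h import *
for n in('wrist','scene'):
    d=cap(n); im=cv2.cvtColor(d['frame'],cv2.COLOR_RGB2BGR)
    if n=='scene': im=cv2.resize(im[110:190,100:230],None,fx=6,fy=6,interpolation=cv2.INTER_CUBIC)
    cv2.imwrite(f'pics/{n}6.png',im)
E
```

```text
t 11.05 pos [ 0.4298 -0.3509  0.0361] yawY 161.77 tilt [ 0.037 -0.002] units [ 0.02 -0.02 -0.02] spin 0.01 F [-3.7  5.1 17.2] w 0.247 j [-23.  26. -23.  -1. -38.   6.]
```

View pics/wrist6.png

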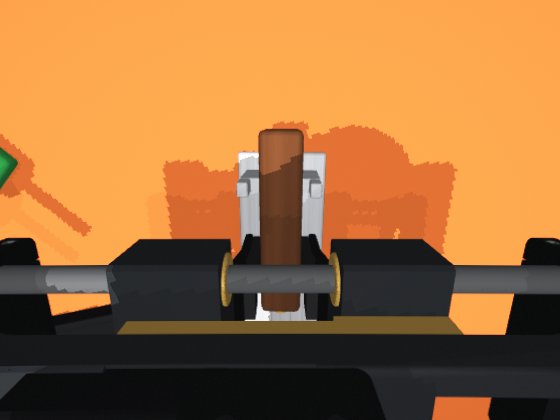

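View pics/scene6.png

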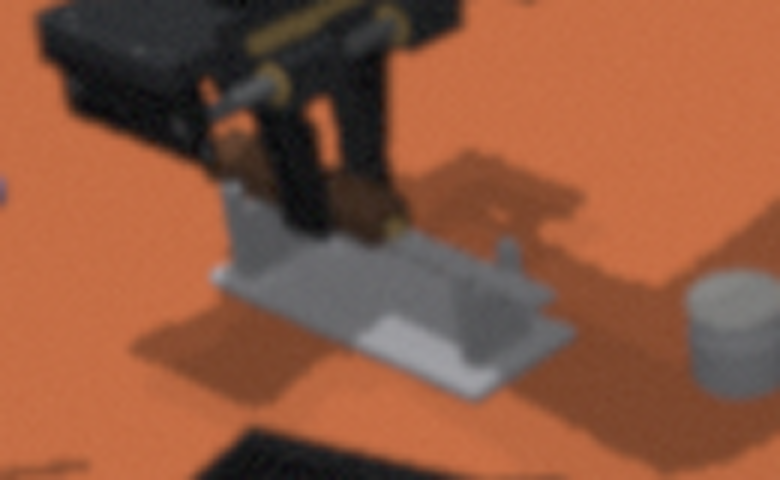

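Contact at 17 N at the expected height. I open slightly to release, then check the blade.

>>> servo_tool:
  deltas:
    - {"slide": [0,0,-0.05],"spin": 0}
    - {"slide": [0,0,0],"spin": 0}
    - {"slide": [0,0,0],"spin": 0}
    - {"slide": [0,0,0],"spin": 0}
  gripper: 150

```text
time_s: 11.55
tcp_pos: [0.4303, -0.3512, 0.0376]
ee_rot: [[-0.312, -0.949, 0.038], [-0.95, 0.313, -0.003], [-0.009, -0.037, -0.999]]
wrist_force: [0.4, 0.0, -0.5]
gripper_width: 0.405
```

```bash
python3 go.py .4302 -.3515 .0365 161.7
python3 - <<'E'
from h import *
for n in('wrist','scene'):
    d=cap(n); im=cv2.cvtColor(d['frame'],cv2.COLOR_RGB2BGR)
    if n=='scene': im=cv2.convertScaleAbs(cv2.resize(im[125:180,125:215],None,fx=8,fy=8,interpolation=cv2.INTER_CUBIC),alpha=1.4)
    cv2.imwrite(f'pics/{n}7.png',im)
E
```

```text
t 11.55 pos [ 0.4303 -0.3512  0.0376] yawY 161.77 tilt [ 0.038 -0.003] units [0.01 0.   0.04] spin 0.01 F [ 0.4  0.  -0.5] w 0.405 j [-23.  26. -23.  -1. -38.   6.]
```

View pics/scene7.png

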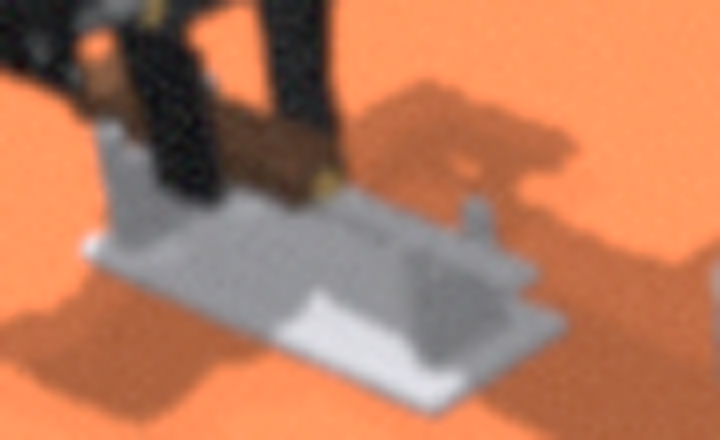

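View pics/wrist7.png

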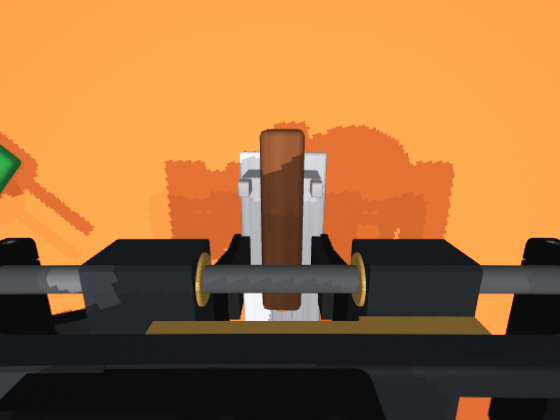

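Released with no disturbance; the handle sits between the horns. Backing off upward.

>>> servo_tool:
  deltas:
    - {"slide": [0,0,-0.3],"spin": 0}
    - {"slide": [0,0,-0.6],"spin": 0}
    - {"slide": [0,0,-0.8],"spin": 0}
    - {"slide": [0,0,-0.9],"spin": 0.9}
    - {"slide": [0,0,-0.9],"spin": 0.9}
    - {"slide": [0,0,0],"spin": 0.9}
    - {"slide": [0,0,0],"spin": 0.9}
    - {"slide": [0,0,0],"spin": 0.9}
    - {"slide": [0,0,0],"spin": 0.9}
    - {"slide": [0,0,0],"spin": 0.9}
  gripper: 123

```text
time_s: 12.65
tcp_pos: [0.4272, -0.3516, 0.1345]
ee_rot: [[-0.942, -0.332, 0.043], [-0.332, 0.943, -0.006], [-0.039, -0.02, -0.999]]
wrist_force: [0.2, 1.0, 1.3]
gripper_width: 0.516
```

```bash
python3 go.py .4859 .0456 .12 91.3
```

```text
t 12.65 pos [ 0.4272 -0.3516  0.1345] yawY 109.37 tilt [ 0.043 -0.006] units [-7.47 14.22  0.59] spin 2.26 F [0.2 1.  1.3] w 0.516 j [-23.  19. -18.  -1. -51. -47.]
```

>>> servo_tool:
  deltas:
    - {"slide": [0,0,0],"spin": 0.75}
    - {"slide": [0,0,0],"spin": 0.75}
    - {"slide": [0,0,0],"spin": 0.75}
    - {"slide": [-0.15,0.95,0],"spin": 0}
    - {"slide": [-0.15,0.95,0],"spin": 0}
    - {"slide": [-0.15,0.95,0],"spin": 0}
    - {"slide": [-0.15,0.95,0],"spin": 0}
    - {"slide": [-0.15,0.95,0],"spin": 0}
    - {"slide": [-0.15,0.95,0],"spin": 0}
    - {"slide": [-0.15,0.95,0],"spin": 0}

```text
time_s: 13.65
tcp_pos: [0.4532, -0.1825, 0.1405]
ee_rot: [[-0.999, -0.002, 0.05], [-0.003, 1.0, -0.009], [-0.05, -0.009, -0.999]]
wrist_force: [0.3, -0.4, -0.0]
gripper_width: 0.519
```

```bash
python3 go.py .4851 .0456 .12 91.3
python3 - <<'E'
from h import *
d=cap('top'); im=cv2.cvtColor(d['frame'],cv2.COLOR_RGB2BGR)
cv2.imwrite(f'pics/t8.png',cv2.resize(im[180:300,330:460],None,fx=5,fy=5,interpolation=cv2.INTER_CUBIC))
d=cap('scene'); im=cv2.cvtColor(d['frame'],cv2.COLOR_RGB2BGR)
cv2.imwrite(f'pics/s8.png',cv2.resize(im[110:190,110:220],None,fx=7,fy=7,interpolation=cv2.INTER_CUBIC))
E
```

```text
t 13.65 pos [ 0.4532 -0.1825  0.1405] yawY 90.12 tilt [ 0.05  -0.009] units [-1.26  9.13  0.8 ] spin -0.15 F [ 0.3 -0.4 -0. ] w 0.519 j [ -3.  12. -27.   1. -48. -88.]
```

View pics/t8.png

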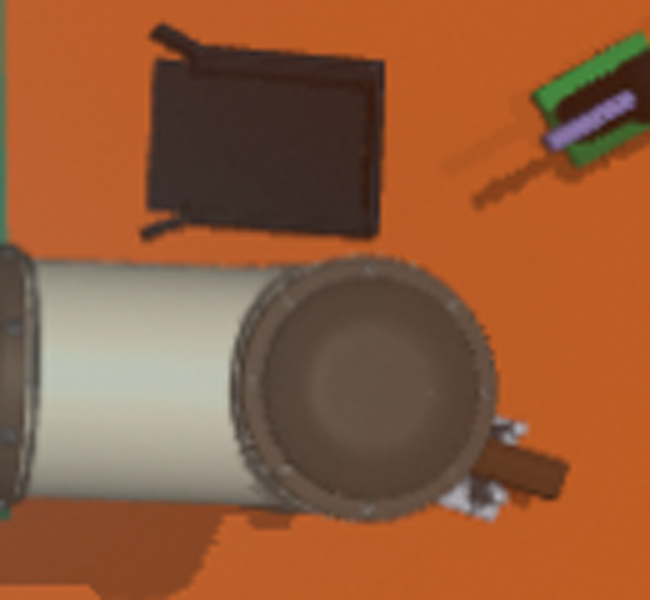

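View pics/s8.png

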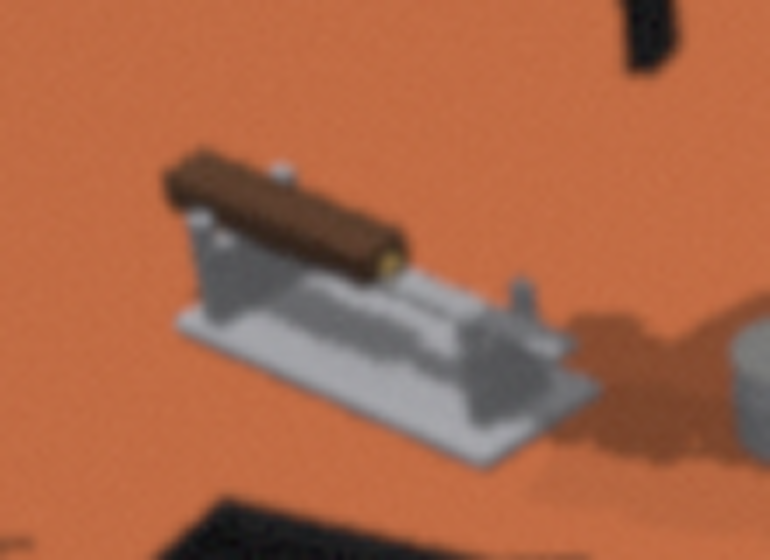

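The spatula is seated in both notches: near horn at (470,325), far horn at (522,295), blade between them. On to the narrow template.

>>> servo_tool:
  deltas:
    - {"slide": [-0.1,0.9,0],"spin": -0.15}
    - {"slide": [-0.13,0.95,0],"spin": 0}
    - {"slide": [-0.13,0.95,0],"spin": 0}
    - {"slide": [-0.13,0.95,0],"spin": 0}
    - {"slide": [-0.13,0.95,0],"spin": 0}
    - {"slide": [-0.13,0.95,0],"spin": 0}
    - {"slide": [-0.13,0.95,0],"spin": 0}
    - {"slide": [-0.13,0.95,0.2],"spin": 0}
    - {"slide": [-0.13,0.95,0.4],"spin": 0}
    - {"slide": [-0.1,0.5,0.4],"spin": 0}

```text
time_s: 14.75
tcp_pos: [0.4843, 0.0471, 0.1206]
ee_rot: [[-0.998, -0.022, 0.062], [-0.023, 1.0, -0.008], [-0.061, -0.009, -0.998]]
wrist_force: [-0.2, -0.4, 0.2]
gripper_width: 0.516
```

```bash
python3 go.py .4851 .0456 .05 91.3
```

```text
t 14.75 pos [0.4843 0.0471 0.1206] yawY 91.27 tilt [ 0.062 -0.008] units [ 0.14 -0.04  2.82] spin -0.0 F [-0.2 -0.4  0.2] w 0.516 j [  26.   13.  -30.    3.  -44. -117.]
```

>>> servo_tool:
  deltas:
    - {"slide": [0.1,0,0.5],"spin": 0}
    - {"slide": [0,0,0.6],"spin": 0}
    - {"slide": [0,0,0.6],"spin": 0}
    - {"slide": [0,0,0.6],"spin": 0}
    - {"slide": [0,0,0.3],"spin": 0}
    - {"slide": [0,0,0],"spin": 0}

```text
time_s: 15.35
tcp_pos: [0.487, 0.0452, 0.0521]
ee_rot: [[-0.998, -0.023, 0.061], [-0.023, 1.0, -0.009], [-0.06, -0.011, -0.998]]
wrist_force: [-1.0, -0.1, -0.3]
gripper_width: 0.517
```

```bash
python3 go.py .4851 .0456 .003 91.3
python3 - <<'E'
from h import *
d=cap('wrist'); cv2.imwrite('pics/w9.png',cv2.cvtColor(d['frame'],cv2.COLOR_RGB2BGR))
E
```

```text
t 15.35 pos [0.487  0.0452 0.0521] yawY 91.3 tilt [ 0.061 -0.009] units [0.19 0.04 1.96] spin 0.0 F [-1.  -0.1 -0.3] w 0.517 j [  26.   19.  -35.    4.  -33. -117.]
```

View pics/w9.png

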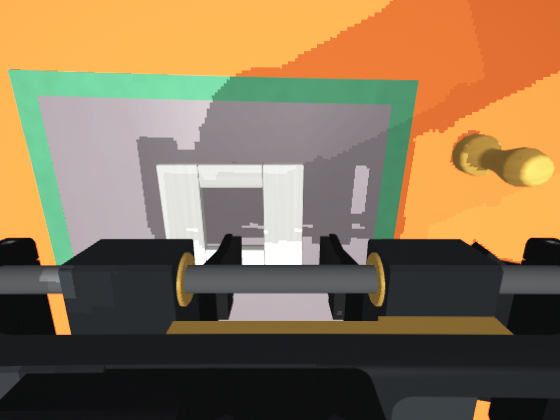

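The right bar spans 264-303, centred between the fingers. Quick ray check on its near corners.

Run:
```python
from h import *
d=cap('wrist'); print(toplane(d,[[158,165],[303,163],[303,263],[264,250],[200,188],[263,188]],.008).round(4))
```

```text
[[ 0.4477 -0.0388  0.008 ]
 [ 0.4438  0.059   0.008 ]
 [ 0.5197  0.0626  0.008 ]
 [ 0.5096  0.0332  0.008 ]
 [ 0.4631 -0.0114  0.008 ]
 [ 0.4619  0.0322  0.008 ]]
```

>>> servo_tool:
  deltas:
    - {"slide": [0.15,0.05,0.4],"spin": 0}
    - {"slide": [0,0,0.4],"spin": 0}
    - {"slide": [0,0,0.4],"spin": 0}
    - {"slide": [0,0,0.3],"spin": 0}
    - {"slide": [0,0,0.15],"spin": 0}

```text
time_s: 15.95
tcp_pos: [0.49, 0.0474, 0.013]
ee_rot: [[-0.997, -0.024, 0.071], [-0.024, 1.0, -0.005], [-0.071, -0.007, -0.997]]
wrist_force: [0.2, 1.0, -0.7]
gripper_width: 0.521
```

```bash
python3 go.py .485 .0462 .003 91.3
```

```text
t 15.95 pos [0.49   0.0474 0.013 ] yawY 91.35 tilt [ 0.071 -0.005] units [ 0.23 -0.04  0.39] spin 0.01 F [ 0.2  1.  -0.7] w 0.521 j [  26.   23.  -37.    5.  -26. -118.]
```

>>> servo_tool:
  deltas:
    - {"slide": [0.2,-0.04,0.15],"spin": 0}
    - {"slide": [0,0,0.15],"spin": 0}
    - {"slide": [0,0,0.05],"spin": 0}

```text
time_s: 16.25
tcp_pos: [0.4852, 0.046, 0.0028]
ee_rot: [[-0.997, -0.024, 0.07], [-0.024, 1.0, -0.006], [-0.07, -0.007, -0.998]]
wrist_force: [-0.1, -0.3, -0.8]
gripper_width: 0.519
```

```bash
python3 go.py .485 .0462 .003 91.3
```

```text
t 16.25 pos [0.4852 0.046  0.0028] yawY 91.35 tilt [ 0.07  -0.006] units [ 0.01  0.01 -0.01] spin 0.01 F [-0.1 -0.3 -0.8] w 0.519 j [  26.   24.  -38.    5.  -24. -119.]
```

>>> servo_tool:
  deltas:
    - {"slide": [0,0,0],"spin": 0}
    - {"slide": [0,0,0],"spin": 0}
    - {"slide": [0,0,0],"spin": 0}
    - {"slide": [0,0,0],"spin": 0}
  gripper: 255

```text
time_s: 16.65
tcp_pos: [0.4855, 0.0462, 0.0031]
ee_rot: [[-0.997, -0.024, 0.071], [-0.024, 1.0, -0.005], [-0.071, -0.007, -0.997]]
wrist_force: [0.0, -0.6, -1.1]
gripper_width: 0.314
```

```bash
python3 go.py .485 .0462 .003 91.3
```

```text
t 16.65 pos [0.4855 0.0462 0.0031] yawY 91.36 tilt [ 0.071 -0.005] units [0.02 0.   0.  ] spin 0.01 F [ 0.  -0.6 -1.1] w 0.314 j [  26.   24.  -38.    5.  -24. -119.]
```

27 mm opening, so the 28 mm bar is pinched. First leg is to TCP (0.52, -0.064).

```bash
python3 go.py .52 -.064 .003 91.3
```

```text
t 16.65 pos [0.4855 0.0462 0.0031] yawY 91.36 tilt [ 0.071 -0.005] units [-1.27 -4.44  0.12] spin 0.01 F [ 0.  -0.6 -1.1] w 0.314 j [  26.   24.  -38.    5.  -24. -119.]
```

>>> servo_tool:
  deltas:
    - {"slide": [-0.1,-0.3,0.01],"spin": 0}
    - {"slide": [-0.15,-0.5,0.01],"spin": 0}
    - {"slide": [-0.15,-0.5,0.01],"spin": 0}
    - {"slide": [-0.15,-0.5,0.01],"spin": 0}

```text
time_s: 17.05
tcp_pos: [0.5008, 0.0002, 0.0035]
ee_rot: [[-0.997, -0.027, 0.071], [-0.027, 1.0, -0.005], [-0.07, -0.007, -0.997]]
wrist_force: [-0.2, -0.1, -0.3]
gripper_width: 0.31
```

```bash
python3 go.py .52 -.064 .003 91.3
```

```text
t 17.05 pos [5.008e-01 2.000e-04 3.500e-03] yawY 91.54 tilt [ 0.071 -0.005] units [-0.7  -2.59  0.09] spin 0.03 F [-0.2 -0.1 -0.3] w 0.31 j [  20.   25.  -36.    4.  -25. -111.]
```

>>> servo_tool:
  deltas:
    - {"slide": [-0.15,-0.55,0.02],"spin": 0}
    - {"slide": [-0.15,-0.55,0.02],"spin": 0}
    - {"slide": [-0.15,-0.55,0.02],"spin": 0.1}
    - {"slide": [-0.15,-0.55,0.02],"spin": 0.1}
    - {"slide": [-0.15,-0.3,0.02],"spin": 0.1}
    - {"slide": [0,0,0],"spin": 0}

```text
time_s: 17.65
tcp_pos: [0.5228, -0.0679, 0.0031]
ee_rot: [[-0.997, 0.02, 0.072], [0.02, 1.0, -0.005], [-0.072, -0.003, -0.997]]
wrist_force: [0.6, -0.2, -0.1]
gripper_width: 0.319
```

```bash
python3 go.py .6078 -.103 .003 85.5;python3 - <<'E'
from h import *
d=cap('wrist'); cv2.imwrite('pics/w10.png',cv2.cvtColor(d['frame'],cv2.COLOR_RGB2BGR))
d=cap('scene'); cv2.imwrite('pics/s10.png',cv2.cvtColor(d['frame'],cv2.COLOR_RGB2BGR))
E
```

```text
t 17.65 pos [ 0.5228 -0.0679  0.0031] yawY 88.85 tilt [ 0.072 -0.005] units [-3.42 -1.34  0.26] spin 0.42 F [ 0.6 -0.2 -0.1] w 0.319 j [  11.   27.  -32.    2.  -27. -104.]
```

View pics/w10.png

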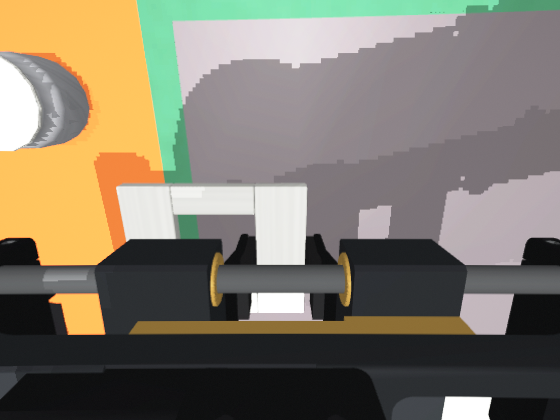

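View pics/s10.png

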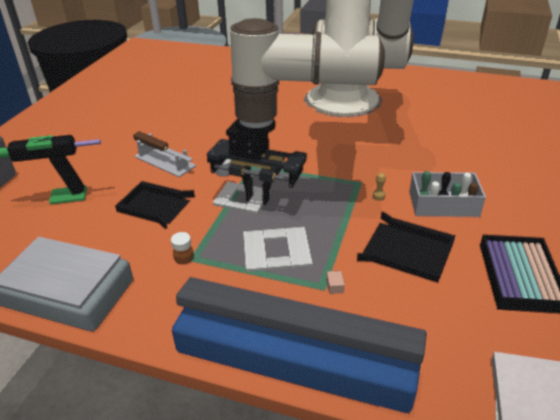

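The template follows squarely. Next leg goes to the mouth, turning to the holder angle.

>>> servo_tool:
  deltas:
    - {"slide": [-0.4,-0.25,0.03],"spin": 0.1}
    - {"slide": [-0.5,-0.25,0.04],"spin": 0.1}
    - {"slide": [-0.5,-0.25,0.04],"spin": 0.1}
    - {"slide": [-0.5,-0.2,0.04],"spin": 0.05}
    - {"slide": [-0.5,-0.2,0.04],"spin": 0}
    - {"slide": [-0.4,-0.1,0.03],"spin": 0}
    - {"slide": [0,0,0],"spin": 0}

```text
time_s: 18.45
tcp_pos: [0.587, -0.1, 0.0031]
ee_rot: [[-0.996, 0.067, 0.057], [0.066, 0.998, -0.005], [-0.058, -0.001, -0.998]]
wrist_force: [0.8, -1.4, 0.7]
gripper_width: 0.316
```

```bash
python3 go.py .6078 -.103 .003 85.5;python3 - <<'E'
from h import *
d=cap('top'); im=cv2.cvtColor(d['frame'],cv2.COLOR_RGB2BGR)
cv2.imwrite('pics/t11.png',cv2.resize(im[150:270,260:420],None,fx=5,fy=5,interpolation=cv2.INTER_CUBIC))
d=cap('wrist'); cv2.imwrite('pics/w11.png',cv2.cvtColor(d['frame'],cv2.COLOR_RGB2BGR))
E
```

```text
t 18.45 pos [ 0.587  -0.1     0.0031] yawY 86.18 tilt [ 0.057 -0.005] units [-0.84 -0.06  0.05] spin 0.08 F [ 0.8 -1.4  0.7] w 0.316 j [   6.   32.  -21.    1.  -34. -101.]
```

View pics/t11.png

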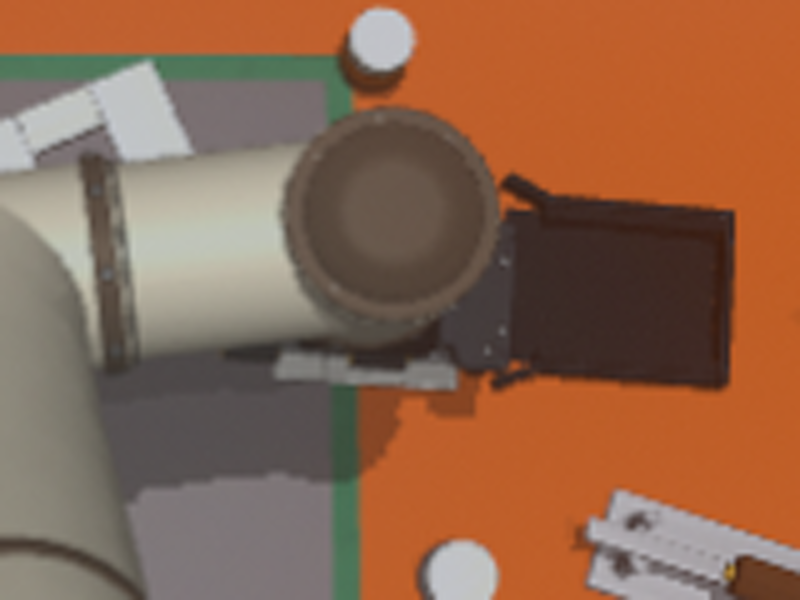

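View pics/w11.png

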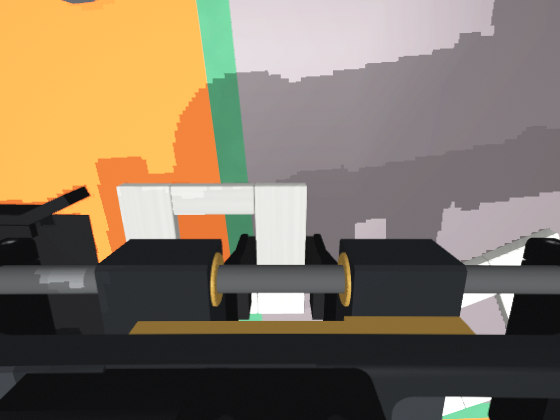

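>>> servo_tool:
  deltas:
    - {"slide": [-0.35,-0.03,0.03],"spin": 0.05}
    - {"slide": [-0.35,-0.03,0.03],"spin": 0.05}
    - {"slide": [-0.25,0,0.02],"spin": 0}
    - {"slide": [0,0,0],"spin": 0}

```text
time_s: 18.95
tcp_pos: [0.603, -0.1025, 0.0033]
ee_rot: [[-0.996, 0.083, 0.042], [0.083, 0.997, -0.005], [-0.042, -0.002, -0.999]]
wrist_force: [1.1, -1.4, 2.1]
gripper_width: 0.316
```

```bash
python3 go.py .6078 -.103 .003 85.5;python3 - <<'E'
from h import *
d=cap('top'); im=cv2.cvtColor(d['frame'],cv2.COLOR_RGB2BGR)
cv2.imwrite('pics/t12.png',cv2.resize(im[150:270,260:420],None,fx=5,fy=5,interpolation=cv2.INTER_CUBIC))
d=cap('wrist'); cv2.imwrite('pics/w12.png',cv2.cvtColor(d['frame'],cv2.COLOR_RGB2BGR))
d=cap('scene'); im=cv2.cvtColor(d['frame'],cv2.COLOR_RGB2BGR)
cv2.imwrite('pics/s12.png',cv2.resize(im[140:270,100:300],None,fx=4,fy=4,interpolation=cv2.INTER_CUBIC))
E
```

```text
t 18.95 pos [ 0.603  -0.1025  0.0033] yawY 85.25 tilt [ 0.042 -0.005] units [-0.19 -0.    0.02] spin -0.03 F [ 1.1 -1.4  2.1] w 0.316 j [   6.   33.  -18.    1.  -37. -101.]
```

View pics/s12.png

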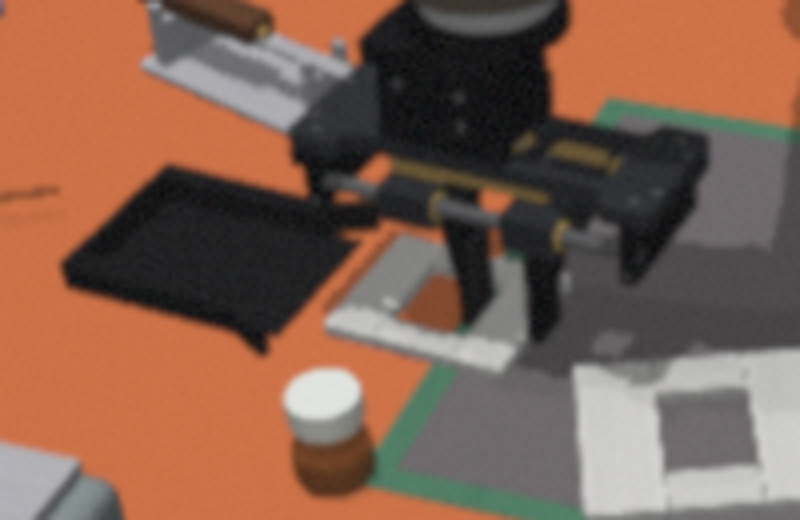

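View pics/w12.png

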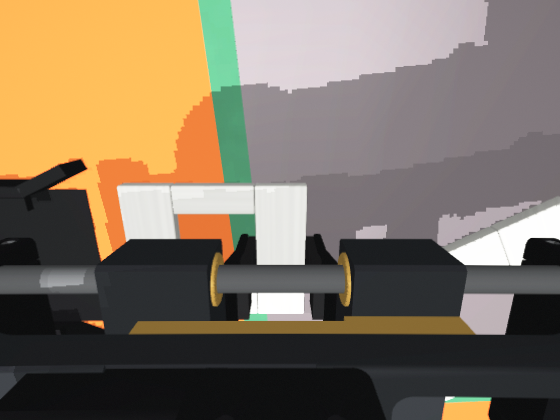

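Run:
```python
from h import *
def inh(P,h):
    c,s=np.cos(np.radians(h[2])),np.sin(np.radians(h[2])); q=P[:,:2]-np.array(h[:2]); return (np.c_[q@[c,s],q@[-s,c]]*1000).round(1)
nh=(.5939,-.2783,-94.5)
d=cap('wrist')
print('tpl',inh(toplane(d,[[118,186],[306,183],[172,213],[255,213]],.008),nh).tolist())
print('leadin tip top',inh(toplane(d,[[80,160],[87,168],[28,195],[32,208]],.017),nh).tolist())
print('floor edge',inh(toplane(d,[[86,191],[102,262]],.0005),nh).tolist())
d=cap('top'); K=(100/5)
px=lambda x,y:[260+x/5,150+y/5]
```

```text
tpl [[-91.3, -45.3], [-189.4, -46.6], [-117.7, -30.3], [-162.3, -30.1]]
leadin tip top [[-80.5, -60.4], [-83.0, -56.5], [-51.5, -43.1], [-51.7, -36.3]]
floor edge [[-69.3, -40.6], [-70.0, 3.0]]
```

The wrist view agrees with the holder pose. The template sits about 5 mm towards the robot and needs +x. I correct, then slide in.

>>> servo_tool:
  deltas:
    - {"slide": [-0.22,0,0.01],"spin": -0.05}
    - {"slide": [0,-0.3,0],"spin": -0.05}
    - {"slide": [0,-0.4,0],"spin": 0}
    - {"slide": [0,-0.4,0],"spin": 0}
    - {"slide": [0,0,0],"spin": 0}

```text
time_s: 19.7
tcp_pos: [0.6057, -0.1307, 0.0033]
ee_rot: [[-0.997, 0.066, 0.041], [0.066, 0.998, -0.004], [-0.041, -0.001, -0.999]]
wrist_force: [-0.9, -1.1, 2.1]
gripper_width: 0.319
```

```bash
python3 go.py .5967 -.2424 .003 85.5;python3 - <<'E'
from h import *
d=cap('wrist'); cv2.imwrite('pics/w13.png',cv2.cvtColor(d['frame'],cv2.COLOR_RGB2BGR))
E
```

```text
t 19.7 pos [ 0.6057 -0.1307  0.0033] yawY 86.19 tilt [ 0.041 -0.004] units [ 0.06 -4.48  0.01] spin 0.09 F [-0.9 -1.1  2.1] w 0.319 j [  3.  34. -16.   1. -38. -97.]
```

View pics/w13.png

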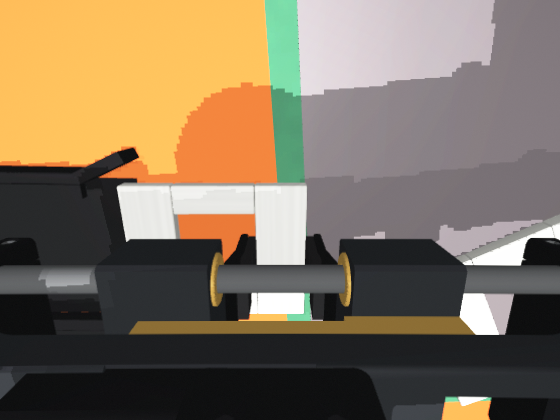

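>>> servo_tool:
  deltas:
    - {"slide": [0,-0.4,0],"spin": 0.05}
    - {"slide": [0,-0.4,0],"spin": 0.04}
    - {"slide": [0,-0.4,0],"spin": 0}
    - {"slide": [0,-0.3,0],"spin": 0}

```text
time_s: 20.15
tcp_pos: [0.6028, -0.1699, 0.0032]
ee_rot: [[-0.996, 0.079, 0.041], [0.079, 0.997, -0.003], [-0.041, -0.0, -0.999]]
wrist_force: [-0.1, 2.4, 2.8]
gripper_width: 0.311
```

```bash
python3 go.py .5967 -.2424 .003 85.5;python3 - <<'E'
from h import *
def inh(P,h):
    c,s=np.cos(np.radians(h[2])),np.sin(np.radians(h[2])); q=P[:,:2]-np.array(h[:2]); return (np.c_[q@[c,s],q@[-s,c]]*1000).round(1)
d=cap('wrist'); cv2.imwrite('pics/w14.png',cv2.cvtColor(d['frame'],cv2.COLOR_RGB2BGR))
print('tpl',inh(toplane(d,[[118,186],[306,183]],.008),(.5939,-.2783,-94.5)).tolist())
E
```

```text
t 20.15 pos [ 0.6028 -0.1699  0.0032] yawY 85.47 tilt [ 0.041 -0.003] units [ 0.02 -2.91  0.01] spin -0.0 F [-0.1  2.4  2.8] w 0.311 j [ -1.  34. -15.   0. -38. -94.]
tpl [[-24.0, -39.8], [-122.1, -41.5]]
```

View pics/w14.png

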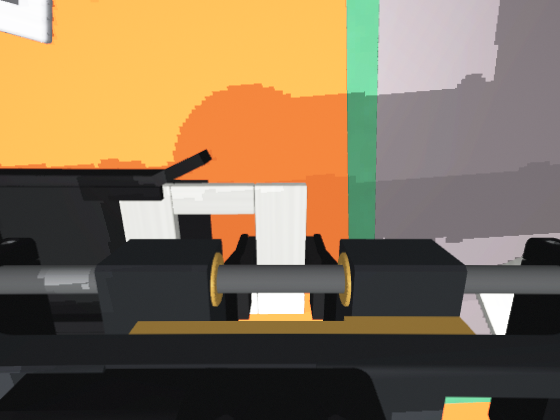

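The template's leading end is under the near lip, with 2-3 N on the wrist. I keep pushing.

>>> servo_tool:
  deltas:
    - {"slide": [0.01,-0.4,0],"spin": 0}
    - {"slide": [0,-0.4,0],"spin": 0}
    - {"slide": [0,-0.4,0],"spin": 0}
    - {"slide": [0,-0.4,0],"spin": 0}
    - {"slide": [0,-0.4,0],"spin": 0}

```text
time_s: 20.7
tcp_pos: [0.5979, -0.2242, 0.0032]
ee_rot: [[-0.996, 0.079, 0.041], [0.079, 0.997, -0.003], [-0.041, -0.0, -0.999]]
wrist_force: [-0.1, 2.7, 3.2]
gripper_width: 0.311
```

```bash
python3 go.py .5967 -.2424 .003 85.5
```

```text
t 20.7 pos [ 0.5979 -0.2242  0.0032] yawY 85.46 tilt [ 0.041 -0.003] units [-0.01 -0.73  0.01] spin -0.0 F [-0.1  2.7  3.2] w 0.311 j [ -6.  35. -13.  -0. -40. -88.]
```

>>> servo_tool:
  deltas:
    - {"slide": [0,-0.25,0],"spin": 0}
    - {"slide": [0,-0.25,0],"spin": 0}
    - {"slide": [0,-0.2,0],"spin": 0}

```text
time_s: 21.0
tcp_pos: [0.5963, -0.2439, 0.0032]
ee_rot: [[-0.996, 0.081, 0.041], [0.081, 0.997, -0.003], [-0.041, 0.0, -0.999]]
wrist_force: [4.6, 20.9, 3.5]
gripper_width: 0.313
```

```bash
python3 go.py .5967 -.2424 .003 85.5
```

```text
t 21.0 pos [ 0.5963 -0.2439  0.0032] yawY 85.36 tilt [ 0.041 -0.003] units [-0.01  0.06  0.01] spin -0.02 F [ 4.6 20.9  3.5] w 0.313 j [ -8.  35. -12.  -0. -40. -86.]
```

A 21 N stop at the predicted home position. Releasing and lifting.

>>> servo_tool:
  deltas:
    - {"slide": [0,0,0],"spin": 0}
    - {"slide": [0,0,0],"spin": 0}
    - {"slide": [0,0,0],"spin": 0}
    - {"slide": [0,0,-0.3],"spin": 0}
    - {"slide": [0,0,-0.6],"spin": 0}
    - {"slide": [0,0,-0.9],"spin": 0}
    - {"slide": [0,0.3,-0.9],"spin": 0}
    - {"slide": [0,0.9,-0.9],"spin": 0}
    - {"slide": [0,0.9,-0.5],"spin": 0}
    - {"slide": [0,0.9,0],"spin": 0}
  gripper: 115

```text
time_s: 22.0
tcp_pos: [0.5945, -0.1711, 0.1081]
ee_rot: [[-0.996, 0.088, 0.031], [0.088, 0.996, -0.002], [-0.031, 0.0, -1.0]]
wrist_force: [1.0, -0.1, -0.2]
gripper_width: 0.549
```

```bash
python3 go.py .6375 -.0216 .12 112.9
```

```text
t 22.0 pos [ 0.5945 -0.1711  0.1081] yawY 84.95 tilt [ 0.031 -0.002] units [-1.2   6.11 -0.44] spin -3.49 F [ 1.  -0.1 -0.2] w 0.549 j [ -1.  26. -11.   0. -51. -94.]
```

>>> servo_tool:
  deltas:
    - {"slide": [0,0,0],"spin": -0.85}
    - {"slide": [0,0,0],"spin": -0.85}
    - {"slide": [0,0,0],"spin": -0.85}
    - {"slide": [0,0,0],"spin": -0.8}
    - {"slide": [0,0,0],"spin": 0}
  gripper: 88

```text
time_s: 22.5
tcp_pos: [0.5946, -0.1678, 0.1122]
ee_rot: [[-0.919, -0.392, 0.034], [-0.392, 0.92, -0.003], [-0.03, -0.016, -0.999]]
wrist_force: [0.3, 0.4, 0.1]
gripper_width: 0.653
```

```bash
python3 go.py .6695 -.0216 .10 112.9
```

```text
t 22.5 pos [ 0.5946 -0.1678  0.1122] yawY 113.07 tilt [ 0.034 -0.003] units [-5.03  4.21  0.58] spin 0.02 F [0.3 0.4 0.1] w 0.653 j [ -1.  26. -11.   0. -52. -66.]
```

>>> servo_tool:
  deltas:
    - {"slide": [-0.8,0.7,0],"spin": 0}
    - {"slide": [-0.8,0.7,0],"spin": 0}
    - {"slide": [-0.8,0.7,0],"spin": 0}
    - {"slide": [-0.8,0.7,0.1],"spin": 0}
    - {"slide": [-0.8,0.7,0.2],"spin": 0}
    - {"slide": [-0.8,0.6,0.2],"spin": 0}
    - {"slide": [0,0,0.2],"spin": 0}
    - {"slide": [0,0,0],"spin": 0}

```text
time_s: 23.3
tcp_pos: [0.6677, -0.0235, 0.0983]
ee_rot: [[-0.929, -0.37, 0.034], [-0.37, 0.929, -0.004], [-0.03, -0.016, -0.999]]
wrist_force: [-0.3, 0.2, -0.0]
gripper_width: 0.655
```

```bash
python3 go.py .6695 -.0216 .05 112.9
python3 - <<'E'
from h import *
d=cap('wrist'); cv2.imwrite('pics/w15.png',cv2.cvtColor(d['frame'],cv2.COLOR_RGB2BGR))
d=cap('top'); view(d,'t15',(.53,.70,-.36,-.16,.008,3600))
E
```

```text
t 23.3 pos [ 0.6677 -0.0235  0.0983] yawY 111.7 tilt [ 0.034 -0.004] units [-0.04  0.08  1.93] spin -0.15 F [-0.3  0.2 -0. ] w 0.655 j [ 12.  31.  -4.   1. -53. -81.]
```

View pics/w15.png

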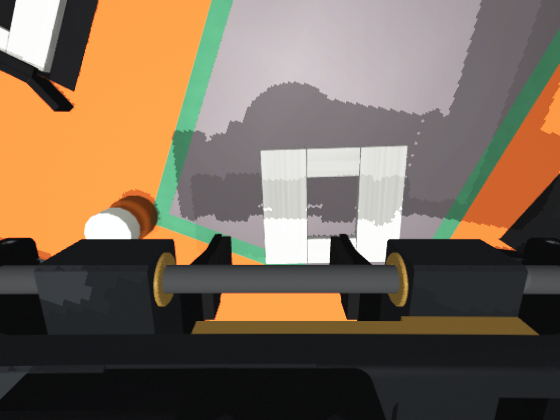

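View pics/t15.png

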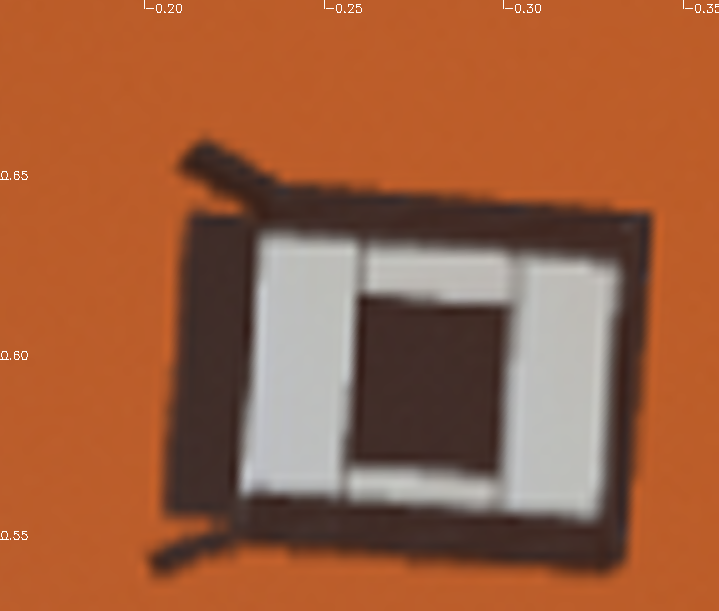

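The narrow template is home, its front edge flush with the wall start. For the wide one, the trailing bar at 262-306 is centred between the fingers. I'll check by ray.

Run:
```python
from h import *
d=cap('wrist'); P=toplane(d,[[262,150],[407,146],[307,176],[360,175]],.008); print(P.round(4)); v=P[1]-P[0]; print(np.degrees(np.arctan2(v[1],v[0])),np.linalg.norm(v))
```

```text
[[ 0.6303 -0.0572  0.008 ]
 [ 0.5837  0.0508  0.008 ]
 [ 0.6365 -0.0144  0.008 ]
 [ 0.6192  0.0263  0.008 ]]
113.33548663927985 0.11769311815605936
```

>>> servo_tool:
  deltas:
    - {"slide": [-0.04,0.08,0.5],"spin": -0.15}
    - {"slide": [0,0,0.6],"spin": 0}
    - {"slide": [0,0,0.6],"spin": 0}
    - {"slide": [0,0,0.6],"spin": 0}
    - {"slide": [0,0,0.4],"spin": 0}
    - {"slide": [0,0,0.2],"spin": 0}

```text
time_s: 24.05
tcp_pos: [0.6701, -0.0263, 0.0244]
ee_rot: [[-0.922, -0.386, 0.039], [-0.387, 0.922, -0.003], [-0.034, -0.018, -0.999]]
wrist_force: [0.1, -0.7, 0.2]
gripper_width: 0.654
```

```bash
python3 go.py .6695 -.0216 .003 113
```

```text
t 24.05 pos [ 0.6701 -0.0263  0.0244] yawY 112.73 tilt [ 0.039 -0.003] units [-0.02  0.2   0.85] spin -0.03 F [ 0.1 -0.7  0.2] w 0.654 j [ 12.  36.  -8.   1. -44. -80.]
```

>>> servo_tool:
  deltas:
    - {"slide": [0,0.18,0.2],"spin": -0.03}
    - {"slide": [0,0,0.3],"spin": 0}
    - {"slide": [0,0,0.2],"spin": 0}
    - {"slide": [0,0,0.05],"spin": 0}

```text
time_s: 24.45
tcp_pos: [0.6691, -0.0222, 0.0042]
ee_rot: [[-0.92, -0.39, 0.039], [-0.391, 0.92, -0.003], [-0.035, -0.018, -0.999]]
wrist_force: [-0.2, -0.4, -0.2]
gripper_width: 0.659
```

```bash
python3 go.py .6695 -.0216 .003 113
```

```text
t 24.45 pos [ 0.6691 -0.0222  0.0042] yawY 112.98 tilt [ 0.039 -0.003] units [-0.02  0.02  0.05] spin -0.0 F [-0.2 -0.4 -0.2] w 0.659 j [ 12.  37.  -9.   1. -42. -80.]
```

>>> servo_tool:
  deltas:
    - {"slide": [0,0.02,0.04],"spin": 0}
    - {"slide": [0,0,0],"spin": 0}
    - {"slide": [0,0,0],"spin": 0}
    - {"slide": [0,0,0],"spin": 0}
    - {"slide": [0,0,0],"spin": 0}
  gripper: 255

```text
time_s: 24.95
tcp_pos: [0.6694, -0.0215, 0.0038]
ee_rot: [[-0.92, -0.391, 0.041], [-0.391, 0.92, -0.003], [-0.036, -0.019, -0.999]]
wrist_force: [-1.1, 0.5, -1.9]
gripper_width: 0.427
```

```bash
python3 go.py .5722 .0585 .003 81.2; python3 go.py .60 .01 .003 100
```

```text
t 24.95 pos [ 0.6694 -0.0215  0.0038] yawY 112.99 tilt [ 0.041 -0.003] units [ 2.33  4.46 -0.14] spin 3.97 F [-1.1  0.5 -1.9] w 0.427 j [ 12.  37.  -9.   1. -42. -80.]
t 24.95 pos [ 0.6694 -0.0215  0.0038] yawY 112.99 tilt [ 0.041 -0.003] units [ 2.06  2.24 -0.09] spin 1.62 F [-1.1  0.5 -1.9] w 0.427 j [ 12.  37.  -9.   1. -42. -80.]
```

37 mm opening, so the bar is pinched. I slide towards the robot first, then turn.

>>> servo_tool:
  deltas:
    - {"slide": [0.3,0.17,-0.015],"spin": 0}
    - {"slide": [0.45,0.25,-0.02],"spin": 0}
    - {"slide": [0.45,0.25,-0.02],"spin": 0}
    - {"slide": [0.45,0.25,-0.02],"spin": 0}
    - {"slide": [0.45,0.25,-0.02],"spin": 0}

```text
time_s: 25.45
tcp_pos: [0.6077, -0.0149, 0.0038]
ee_rot: [[-0.92, -0.389, 0.044], [-0.39, 0.921, -0.002], [-0.039, -0.019, -0.999]]
wrist_force: [0.4, 0.0, -1.7]
gripper_width: 0.429
```

```bash
python3 go.py .5537 .0585 .003 81.2
```

```text
t 25.45 pos [ 0.6077 -0.0149  0.0038] yawY 112.92 tilt [ 0.044 -0.002] units [ 0.84  3.55 -0.07] spin 3.96 F [ 0.4  0.  -1.7] w 0.429 j [ 14.  33. -18.   1. -37. -82.]
```

>>> servo_tool:
  deltas:
    - {"slide": [0.25,0.2,-0.01],"spin": 0.3}
    - {"slide": [0.25,0.2,-0.01],"spin": 0.5}
    - {"slide": [0.25,0.2,-0.01],"spin": 0.5}
    - {"slide": [0.25,0.2,-0.01],"spin": 0.5}
    - {"slide": [0.25,0.2,-0.01],"spin": 0.5}
    - {"slide": [0.2,0.2,-0.01],"spin": 0.4}

```text
time_s: 26.05
tcp_pos: [0.558, 0.0048, 0.0041]
ee_rot: [[-0.999, -0.008, 0.04], [-0.008, 1.0, -0.003], [-0.04, -0.003, -0.999]]
wrist_force: [-0.1, 0.0, -1.6]
gripper_width: 0.429
```

```bash
python3 go.py .5537 .0585 .003 81.2
```

```text
t 26.05 pos [0.558  0.0048 0.0041] yawY 90.44 tilt [ 0.04  -0.003] units [0.16 2.15 0.03] spin 1.15 F [-0.1  0.  -1.6] w 0.429 j [  18.   29.  -26.    2.  -33. -109.]
```

>>> servo_tool:
  deltas:
    - {"slide": [0.05,0.3,0.02],"spin": 0.35}
    - {"slide": [0.05,0.35,0.01],"spin": 0.4}
    - {"slide": [0.05,0.35,0],"spin": 0.3}
    - {"slide": [0.05,0.35,0],"spin": 0.05}
    - {"slide": [0,0.3,0],"spin": 0}
    - {"slide": [0,0,0],"spin": 0}

```text
time_s: 26.65
tcp_pos: [0.5521, 0.047, 0.0043]
ee_rot: [[-0.988, 0.15, 0.038], [0.15, 0.989, -0.004], [-0.038, 0.001, -0.999]]
wrist_force: [0.6, -0.5, -1.3]
gripper_width: 0.432
```

```bash
python3 go.py .5537 .0585 .003 81.2
python3 - <<'E'
from h import *
d=cap('wrist'); cv2.imwrite('pics/w16.png',cv2.cvtColor(d['frame'],cv2.COLOR_RGB2BGR))
d=cap('scene'); im=cv2.cvtColor(d['frame'],cv2.COLOR_RGB2BGR)
cv2.imwrite('pics/s16.png',cv2.resize(im[150:300,280:480],None,fx=4,fy=4,interpolation=cv2.INTER_CUBIC))
E
```

```text
t 26.65 pos [0.5521 0.047  0.0043] yawY 81.37 tilt [ 0.038 -0.004] units [0.01 0.47 0.05] spin 0.02 F [ 0.6 -0.5 -1.3] w 0.432 j [  22.   29.  -26.    2.  -33. -122.]
```

View pics/w16.png

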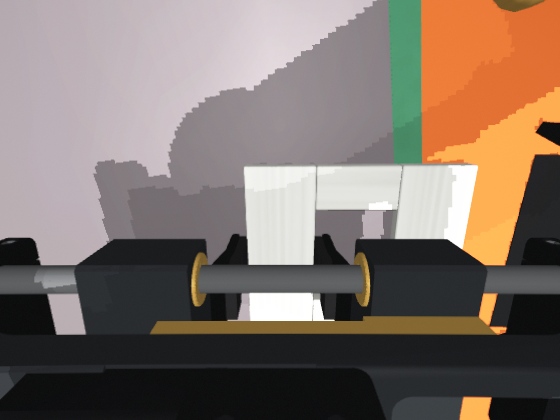

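View pics/s16.png

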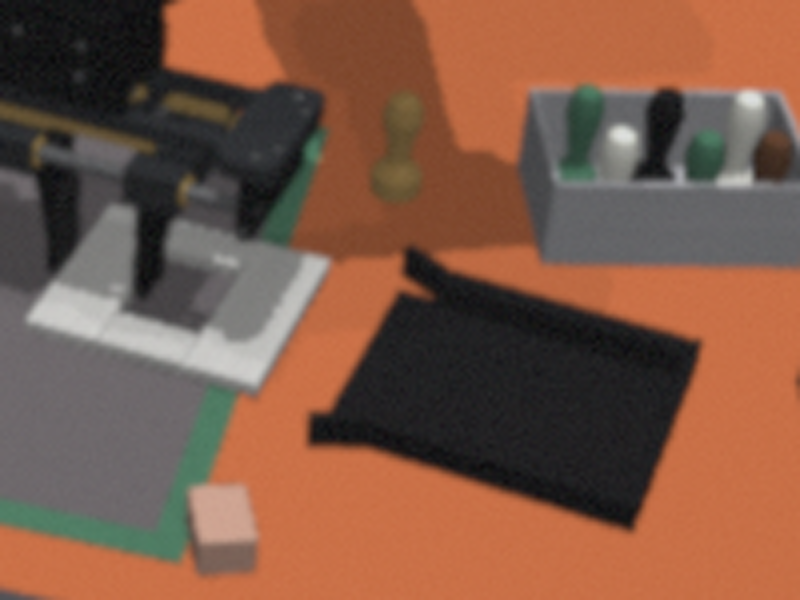

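```bash
python3 - <<'E'
from h import *
def inh(P,h):
    c,s=np.cos(np.radians(h[2])),np.sin(np.radians(h[2])); q=P[:,:2]-np.array(h[:2]); return (np.c_[q@[c,s],q@[-s,c]]*1000).round(1)
d=cap('wrist'); h=(.5849,.2573,81.2)
print(inh(toplane(d,[[246,167],[475,165]],.008),h).tolist(), inh(toplane(d,[[538,125]],.017),h).tolist())
E
python3 go.py .5786 .2168 .003 81.2
```

```text
[[-231.6, 50.5], [-113.9, 51.6]] [[-94.6, 71.8]]
t 26.8 pos [0.5518 0.046  0.0041] yawY 81.27 tilt [ 0.037 -0.005] units [-0.02  6.92  0.05] spin 0.01 F [-0.2  0.  -2. ] w 0.43 j [  22.   29.  -26.    2.  -33. -122.]
```

Aligned within 1.5 mm. Sliding in.

>>> servo_tool:
  deltas:
    - {"slide": [0,0.35,0.02],"spin": 0}
    - {"slide": [0,0.45,0.02],"spin": 0}
    - {"slide": [0,0.45,0],"spin": 0}
    - {"slide": [0,0.45,0],"spin": 0}
    - {"slide": [0,0.4,0],"spin": 0}
    - {"slide": [0,0.3,0],"spin": 0}

```text
time_s: 27.4
tcp_pos: [0.5618, 0.1081, 0.004]
ee_rot: [[-0.988, 0.153, 0.037], [0.153, 0.988, -0.006], [-0.037, -0.001, -0.999]]
wrist_force: [0.0, -2.0, 1.4]
gripper_width: 0.427
```

```bash
python3 go.py .5786 .2168 .003 81.2
python3 - <<'E'
from h import *
d=cap('wrist'); cv2.imwrite('pics/w17.png',cv2.cvtColor(d['frame'],cv2.COLOR_RGB2BGR))
E
```

```text
t 27.4 pos [0.5618 0.1081 0.004 ] yawY 81.22 tilt [ 0.037 -0.006] units [0.   4.4  0.04] spin 0.0 F [ 0.  -2.   1.4] w 0.427 j [  28.   30.  -24.    2.  -34. -129.]
```

View pics/w17.png

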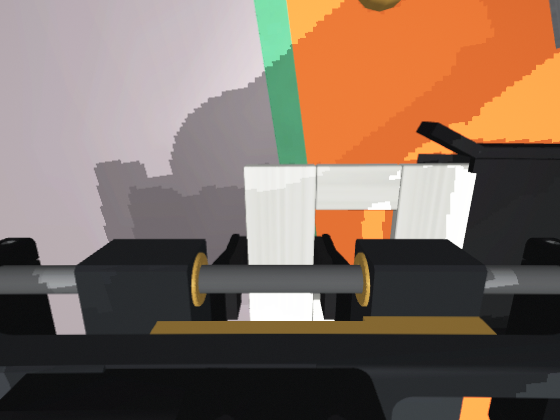

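The near edge clears the lead-in and forces are low, so I keep going.

>>> servo_tool:
  deltas:
    - {"slide": [0,0.4,0.01],"spin": 0}
    - {"slide": [0,0.4,0.01],"spin": 0}
    - {"slide": [0,0.4,0],"spin": 0}
    - {"slide": [0,0.4,0],"spin": 0}
    - {"slide": [0,0.4,0],"spin": 0}

```text
time_s: 27.95
tcp_pos: [0.5696, 0.1607, 0.0039]
ee_rot: [[-0.988, 0.153, 0.036], [0.152, 0.988, -0.008], [-0.036, -0.002, -0.999]]
wrist_force: [-0.4, -2.7, 2.8]
gripper_width: 0.429
```

```bash
python3 go.py .5786 .2168 .003 81.2
```

```text
t 27.95 pos [0.5696 0.1607 0.0039] yawY 81.22 tilt [ 0.036 -0.008] units [-0.01  2.27  0.03] spin 0.0 F [-0.4 -2.7  2.8] w 0.429 j [  32.   32.  -21.    2.  -36. -133.]
```

>>> servo_tool:
  deltas:
    - {"slide": [0,0.4,0.01],"spin": 0}
    - {"slide": [0,0.4,0],"spin": 0}
    - {"slide": [0,0.4,0],"spin": 0}
    - {"slide": [0,0.4,0],"spin": 0}
    - {"slide": [0,0.25,0],"spin": 0}

```text
time_s: 28.45
tcp_pos: [0.5771, 0.2104, 0.0039]
ee_rot: [[-0.988, 0.152, 0.035], [0.152, 0.988, -0.009], [-0.036, -0.004, -0.999]]
wrist_force: [-0.4, -4.4, 4.1]
gripper_width: 0.43
```

```bash
python3 go.py .5786 .2168 .003 81.2
```

```text
t 28.45 pos [0.5771 0.2104 0.0039] yawY 81.27 tilt [ 0.035 -0.009] units [-0.02  0.26  0.03] spin 0.01 F [-0.4 -4.4  4.1] w 0.43 j [  36.   33.  -17.    3.  -38. -137.]
```

>>> servo_tool:
  deltas:
    - {"slide": [0,0.2,0],"spin": 0}
    - {"slide": [0,0.15,0],"spin": 0}

```text
time_s: 28.65
tcp_pos: [0.5776, 0.2184, 0.0038]
ee_rot: [[-0.988, 0.152, 0.032], [0.151, 0.988, -0.013], [-0.033, -0.008, -0.999]]
wrist_force: [-0.2, -14.3, 9.6]
gripper_width: 0.427
```

```bash
python3 go.py .5786 .2168 .003 81.2
```

```text
t 28.65 pos [0.5776 0.2184 0.0038] yawY 81.28 tilt [ 0.032 -0.013] units [-0.05 -0.06  0.04] spin 0.01 F [ -0.2 -14.3   9.6] w 0.427 j [  37.   34.  -17.    3.  -39. -137.]
```

>>> servo_tool:
  deltas:
    - {"slide": [0,0.12,0],"spin": 0}
    - {"slide": [0,0.1,0],"spin": 0}

```text
time_s: 28.85
tcp_pos: [0.5768, 0.2188, 0.0039]
ee_rot: [[-0.987, 0.157, 0.025], [0.156, 0.988, -0.021], [-0.028, -0.016, -0.999]]
wrist_force: [0.6, -10.6, 6.0]
gripper_width: 0.429
```

```bash
python3 go.py .5786 .2168 .003 81.2
```

```text
t 28.85 pos [0.5768 0.2188 0.0039] yawY 80.98 tilt [ 0.025 -0.021] units [-0.08 -0.07  0.04] spin -0.03 F [  0.6 -10.6   6. ] w 0.429 j [  37.   34.  -16.    3.  -39. -138.]
```

It's stopped solid at the predicted home. Releasing and retreating.

>>> servo_tool:
  deltas:
    - {"slide": [0,0,0],"spin": 0}
    - {"slide": [0,0,0],"spin": 0}
    - {"slide": [0,0,0],"spin": 0}
    - {"slide": [0,0,-0.3],"spin": 0}
    - {"slide": [0,0,-0.6],"spin": 0}
    - {"slide": [0,0,-0.9],"spin": 0}
    - {"slide": [0,0,-0.9],"spin": 0}
    - {"slide": [0,-0.9,-0.9],"spin": 0}
    - {"slide": [0,-0.9,-0.9],"spin": 0}
    - {"slide": [0,-0.9,-0.5],"spin": 0}
  gripper: 88

```text
time_s: 29.85
tcp_pos: [0.564, 0.1608, 0.1328]
ee_rot: [[-0.988, 0.151, 0.03], [0.151, 0.989, -0.013], [-0.032, -0.008, -0.999]]
wrist_force: [0.6, -0.4, -1.4]
gripper_width: 0.653
```

>>> servo_tool:
  deltas:
    - {"slide": [0.6,-0.9,0],"spin": 0}
    - {"slide": [0.6,-0.9,0],"spin": 0}
    - {"slide": [0.6,-0.9,0],"spin": 0}
    - {"slide": [0.6,-0.9,0],"spin": 0}
    - {"slide": [0,0,0],"spin": 0}

```text
time_s: 30.35
tcp_pos: [0.4906, 0.0798, 0.137]
ee_rot: [[-0.988, 0.15, 0.042], [0.15, 0.989, -0.005], [-0.042, 0.002, -0.999]]
wrist_force: [0.3, 0.9, 0.4]
gripper_width: 0.655
```

```bash
python3 go.py .5 .0 .15 81.2
python3 - <<'E'
from h import *
d=cap('top'); view(d,'e_l',(.49,.68,.13,.36,.008,3000)); view(d,'e_r',(.37,.68,-.44,-.14,.04,2000))
cv2.imwrite('pics/e_t.png',cv2.cvtColor(d['frame'],cv2.COLOR_RGB2BGR))
d=cap('scene'); cv2.imwrite('pics/e_s.png',cv2.cvtColor(d['frame'],cv2.COLOR_RGB2BGR))
E
```

```text
t 30.35 pos [0.4906 0.0798 0.137 ] yawY 81.35 tilt [ 0.042 -0.005] units [-0.87 -3.1  -0.49] spin 0.02 F [0.3 0.9 0.4] w 0.655 j [  29.   13.  -27.    2.  -48. -129.]
```

View pics/e_l.png

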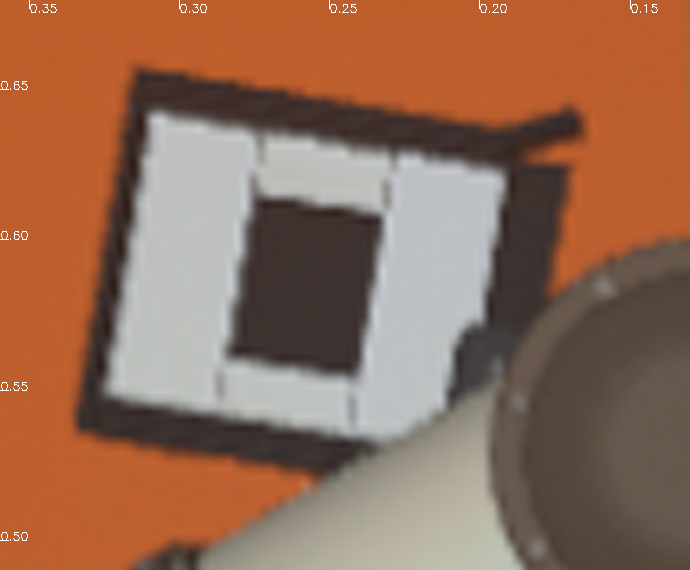

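View pics/e_r.png

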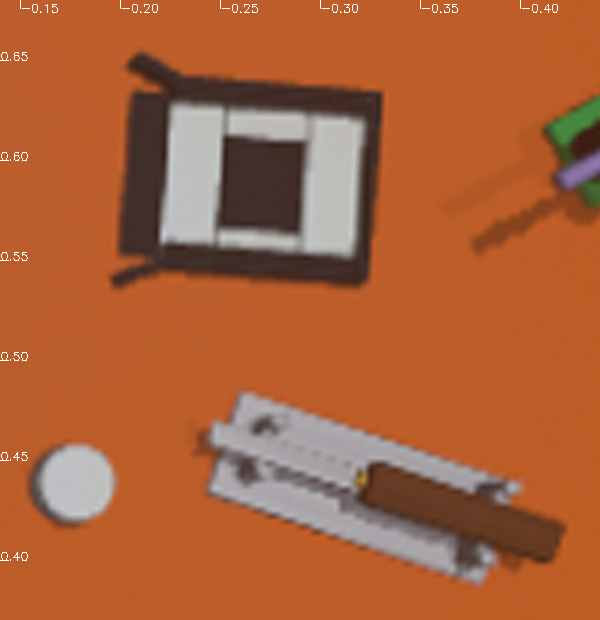

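View pics/e_s.png

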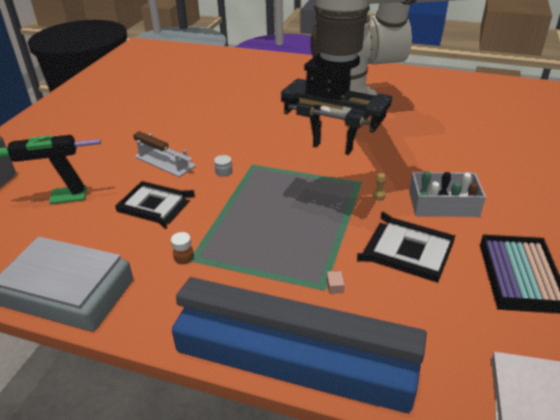

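Measured finals:
- **Wide template:** centre about (0.5847, 0.258), home (0.5849, 0.2573).
- **Narrow template:** centre about (0.593, -0.279), home (0.594, -0.278).
- **Spatula:** in the rest frame, tip at +89 mm along and about 1 mm across; butt at -87 mm along and about 1 mm across.

Stamp, tin, jar and wax block look unmoved. Handing in.

```bash
python3 -c "
from station import r
print(r.finish_job())"
```

```text
the job is handed in; nothing more can be done
None
```

I laid the spatula on its rest and slid both templates fully home in their own holders. I handed the job in at about 30 s of the 69 s allowed; it reported no verdict.

**How it went:**
- **Spatula:** I gripped the handle, lifted it off the wide template and lowered it into both notches. It met the rest at the expected height with about 17 N.
- **Templates:** I pinched each one by its trailing bar and slid it flat along the bench under the lips. The narrow one stopped at 21 N at its predicted home. The wide one stopped moving at its predicted home with 10–14 N.

**Last checks (from the camera images):**
- **Template centres:** both are within about 1 mm of the home positions I measured. The calibration itself is only good to about 2 mm.
- **Spatula:** it lies about 1–2 mm off along the rest and about 1 mm across. Its height and level I judged only from how it sits in the scene picture.
- **Bystanders:** the stamp, tin, jar and wax block look where they were. I compared them by eye and did not measure them.
- **Robot:** it stood clear of everything at hand-in, at 0.137 m height.

**Disagreements:**
- **Tool tilt:** the tool drifted up to about 4° during the moves, with no command to correct it. I allowed for it in the slides, and the tool stayed within about 3–4 mm of the bench while sliding.
- **Lead-in reading:** one reading of the wide holder's lead-in tip was about 12 mm off along the holder. I took it as a poor pixel pick, and the slide-in went as predicted.

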